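# Gauge a silver bar and send it on to the right tray

## Robot

A 7-joint arm with a two-finger parallel gripper is mounted at the origin on the work surface. World frame = base frame: x ahead of the robot, y to its left, z up, the work surface at z = 0. Lengths are in m, angles in rad, forces in N, time in s.
With the tool pointing down it reaches from about 0.4 to 0.85 m from the base axis. Payload 10.4 kg.
Tool frame: the origin (TCP) lies midway between the tips of the shut fingers; the grasp point (between the pads) lies 19 mm behind it (r.tcp_to_grasp is the z of the grasp point in the tool frame, in m); z points along the fingers, x is the direction in which the jaws open and shut, and the axes are right-handed (so a half turn about z gives the same grasp; the last joint's range is limited). The gripper opens to 87 mm and grips with 3 to 60 N. Pads are 19 mm wide; open, the fingers measure 117 mm over their backs; the gripper's body (75 mm by 190 mm) begins 51 mm behind the grasp point.
Start: joints at [1.315, 0.332, -0.065, 1.46, 0.022, 1.35, -0.088], TCP at [0.144, -0.608, 0.191] pointing down, gripper open.
Joint ranges: [-2.6, 2.6], [-0.5, 2.12], [-1.47, 1.34], [0.16, 2.42], [-1.27, 4.41], [0.06, 2.06], [-2.6, 2.6]. Speed limits (rad/s): [2.22, 2.22, 2.79, 2.79, 3.14, 3.14, 3.14].

## Interface

Orientations are given as a unit quaternion [x, y, z, w].
In Python, from bench import r, camera, close_job gives the robot as it stands. The module is installed in compiled form; this text tells all that it offers.
- The arm moves only by the shell command python3 -m crank 'ROWS' [FORCE]. ROWS is JSON, a list of rows, each an object of numbers: "x", "y", "z": the shift along the tool's x, y, z scaled (see below); "ax", "ay", "az": the turn, a rotation vector about the tool's x, y, z scaled (see below); "claw": the closure, from -1 (fully open) to 1 (shut), so that 0 is half open. A call has exactly 5 rows; each row is the pose to reach, as a shift and turn from the pose commanded when the call began, along the tool's axes at that moment; what a row does not reach only later rows make up. The controller multiplies each number of a shift by 1 m and each number of a turn by 2 rad. A row lasts 1/12 s, in which the tool goes at most 41.7 mm and 7.16 degrees, less where a joint would pass 70% of its speed; a pose out of reach is approached as far as the arm can. A call with a number of a shift or a turn outside -1 to 1 is refused whole. A call with a gripper value outside its range is refused whole. The fingers move at their own pace and stop on an object; FORCE is the grip in N (left out, the last holds). Time passes only in rows, so rows that repeat a pose let the fingers close, or fill a call up. It gives the time, the measured TCP pose, the force and the opening at its end, in the units of the state.
- r.read_state(): the state, without advancing time (a new reading comes with each control period).
- camera(name): name is "side" or "top" or "wrist"; returns a dict with "color" (384x512x3 uint8, blue, green, red), "fx", "fy", "cx", "cy" (pixels), "D" ([k1, k2, p1, p2, k3] as OpenCV has them; the pictures are not rectified), "eye" and "orientation" of the camera in the world. Camera axes: x right, y down, z forward; pixel columns grow to the right and rows downward; lengths in m; the calibration is good to about 2 mm. A picture is of the moment at which its call begins. There is no depth.
- close_job(): hands the job in, once; it reports no verdict.
The state is a dict: "time": time; "joint_positions": joint angles; "joint_vel": joint speeds; "joint_torque": joint torques, N m; "ee_pos": TCP position; "eef_rot": TCP orientation; "ft_force": force on the tool from outside, world axes, zero at the start; "torque": the same for the moment, N m; "width": finger opening in m.
Only numpy, scipy, OpenCV 4.12 (cv2) and the standard library are available. Lean on these libraries where they do the work, as an engineer would, in place of code of your own. Each camera call takes 0.05 s, during which the arm holds its last target. There are 200 camera calls.

## Task

Check the thickness of the silver bar lying on the steel block: gently stand the bridge dial gauge astride it, both feet flat on the block, and take the reading. If the bar is thicker than 12 mm it needs another pass through the rolling mill, so lay it flat in the orange tray; if it is thinner it is finished, so lay it flat in the blue tray. Put the gauge back standing on its cork pad, set everything down without dropping it, and leave the bars on the wooden board and the other tools alone.

Things in the scene. Friction and masses are not known exactly. Their poses are not given: they have to be found in the camera images.
- gauge: bridge dial gauge, 92 mm wide (y), 40 deep (x), 136 high, 0.36 to 0.5 kg, loose. Origin midway between its two feet on the plane of their soles, z up. Steel feet (40 x 16 mm) are centred at y = +38 and -38 mm; between them a gap 60 mm wide, 28 mm high for the part, which must run along the gauge's x. A sprung brass foot (13 mm disc) hangs on the axis midway.
- gauge_grip (a point): middle of the gauge's black grip post, 114 mm above its soles on its vertical axis, axes as the gauge's; the post is 24 x 24 mm, from 92 to 136 mm up: take it from above, across y or x.
- gauge_dial (a point): centre of the round dial face (54 mm wide, facing the gauge's +x, 69 mm above the soles). The scale runs clockwise from 0 near the bottom to 20 mm, a mark every 2 mm, 0.25 rad per mm, 12 mm straight up; its band is blue below 12 mm and orange above.
- gauge_foot (a joint): the gauge's reading in m: height of its brass foot above the plane of the soles: 0 standing on a flat surface, the part's thickness when both feet stand flat on the surface on which the part lies, less while they are still above it. A spring presses the foot down with 0.8 to 1.5 N; travel 20 mm.
- block: flat ground steel bench block 130 x 130 x 12 mm, fixed. Origin at the centre of its underside, its top is 12 mm up. One silver bar lies across its middle, within about 10 mm of the centre, roughly along its x (within 0.55 rad).
- bar_a: flat silver bar 110 (x) x 22 (y) mm, 9 to 15 mm thick, its own thickness not known beforehand; 0.2 to 0.4 kg. Origin at the centre of its underside, x along the bar, z up. Four bars look alike: at the start any one of them lies on the steel block, the other three on the wooden board.
- bar_b: flat silver bar 110 (x) x 22 (y) mm, 9 to 15 mm thick, its own thickness not known beforehand; 0.2 to 0.4 kg. Origin at the centre of its underside, x along the bar, z up. Four bars look alike: at the start any one of them lies on the steel block, the other three on the wooden board.
- bar_c: flat silver bar 110 (x) x 22 (y) mm, 9 to 15 mm thick, its own thickness not known beforehand; 0.2 to 0.4 kg. Origin at the centre of its underside, x along the bar, z up. Four bars look alike: at the start any one of them lies on the steel block, the other three on the wooden board.
- bar_d: flat silver bar 110 (x) x 22 (y) mm, 9 to 15 mm thick, its own thickness not known beforehand; 0.2 to 0.4 kg. Origin at the centre of its underside, x along the bar, z up. Four bars look alike: at the start any one of them lies on the steel block, the other three on the wooden board.
- board: dark wooden board 150 x 190 x 12 mm, fixed, with three silver bars lying on it that are not part of this job. Origin at the centre of its underside.
- pad: cork pad 90 (x) x 120 (y) x 4 mm, fixed: the gauge's place. Origin at the centre of its underside; at the start the gauge stands in its middle.
- orange_tray: orange tray 150 (x) x 110 (y) mm outside, 22 mm high, walls and floor 4 mm, fixed. Origin at the centre of its underside; inner floor 4 mm up. For bars that must be rolled again. It stands left or right of the block.
- blue_tray: blue tray of the same size, fixed, for finished bars. It stands on the other side.
- hammer: jeweller's hammer with wooden handle, 240 mm long, a bystander.
- brush: bench brush with wooden handle, 190 mm long, a bystander.
- file: flat file with red handle, 195 mm long, a bystander.
- jar: amber jar with black cap, 52 mm wide, 75 mm high, a bystander.
- bowl: white ceramic bowl, 84 mm wide, 42 mm high, a bystander.
There are look-alikes about, which are no part of the job. Leave any red look-alike of the block alone.

How it is judged:
By the outcome, as a careful person would: the job done as asked, in the order asked, and still so for the second after the job is handed in, with the robot touching nothing.
It also fails if it takes over 69 s, if anything falls off the work surface, if the arm or the gripper's body presses on something with over 40 N, if the wrist force passes 120 N, or if a joint passes its speed limit or range.

## Working session

There is one attempt and no reset: what is moved stays moved. The work goes in short steps, Python scripts to look and compute and a shell command to move; the robot and the scene stay as the last step left them, time stands still between calls to the robot, and variables do not carry over. Pictures are saved under pics/ and viewed, about 8 in all and at most 12, crops included, and the job is handed in when it is done.

```bash
mkdir -p pics; cat > h.py <<'E'
import numpy as np, cv2
from scipy.spatial.transform import Rotation as R
from bench import r, camera, close_job
def K(c): return np.array([[c["fx"],0,c["cx"]],[0,c["fy"],c["cy"]],[0,0,1.]])
def Rm(c):
    o=np.array(c["orientation"],float)
    return R.from_quat(o).as_matrix() if o.size==4 else o.reshape(3,3)
def ray(c,uv):
    p=cv2.undistortPoints(np.array(uv,float).reshape(-1,1,2),K(c),np.array(c["D"],float)).reshape(-1,2)
    return np.c_[p,np.ones(len(p))]@Rm(c).T
def onz(c,uv,z):
    d=ray(c,uv);e=np.array(c["eye"]);return e+d*((z-e[2])/d[:,2])[:,None]
def proj(c,P):
    Q=(np.atleast_2d(P)-np.array(c["eye"]))@Rm(c)
    return cv2.projectPoints(Q,np.zeros(3),np.zeros(3),K(c),np.array(c["D"],float))[0].reshape(-1,2)
def delta(pos,yaw):
    """tool-frame shift and turn (rows' units) to TCP pos, tool down with tool x at yaw"""
    s=r.read_state();Rc=R.from_quat(s["eef_rot"])
    best=None
    for y in (yaw,yaw+np.pi):
        T=R.from_euler('z',y)*R.from_euler('x',np.pi)
        rv=(Rc.inv()*T).as_rotvec()
        if best is None or np.linalg.norm(rv)<np.linalg.norm(best):best=rv
    return np.round(Rc.inv().apply(np.array(pos)-s["ee_pos"]),4),np.round(best/2,4)
E
python3 - <<'E'
from h import *
np.set_printoptions(precision=4,suppress=True)
s=r.read_state();print({k:np.round(v,3) for k,v in s.items()},r.tcp_to_grasp)
ims=[]
for n in("top","side","wrist"):
    c=camera(n);cv2.imwrite(f"pics/{n}0.png",c["color"]);print(n,c["eye"],c["orientation"],c["fx"],c["cx"],c["cy"],c["D"])
E
```

```text
{'time': np.float64(0.0), 'joint_positions': array([ 1.315,  0.333, -0.065,  1.461,  0.022,  1.35 , -0.089]), 'joint_vel': array([ 0.   ,  0.001,  0.001,  0.   ,  0.001, -0.   ,  0.001]), 'joint_torque': array([ -0.   , -62.325,   0.024, -38.989,  -0.061,   0.04 ,   0.   ]), 'ee_pos': array([ 0.144, -0.608,  0.19 ]), 'eef_rot': array([ 0.784, -0.62 , -0.001, -0.   ]), 'ft_force': array([ 0.094, -0.19 , -0.204]), 'torque': array([-0.052, -0.003,  0.032]), 'width': np.float64(0.087)} -0.0187
top [ 0.3007 -0.0261  1.5693] [-0.7039  0.7081 -0.0307  0.0463] 474.14840534115615 260.1722123740614 197.27073434872435 [0.0588 0.     0.     0.     0.    ]
side [ 0.3632 -0.9479  0.8091] [ 0.8924 -0.0467  0.0218 -0.4482] 410.377516016528 247.95316537665695 194.03247150298014 [-0.1523  0.      0.      0.      0.    ]
wrist [ 0.2086 -0.5916  0.3851] [ 0.779  -0.6148 -0.0766  0.0964] 301.12893381994274 251.67678733347023 193.75394049375438 [-0.0188  0.      0.      0.      0.    ]
```

View pics/top0.png

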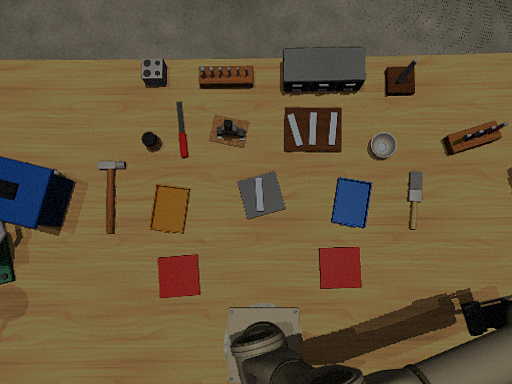

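View pics/side0.png

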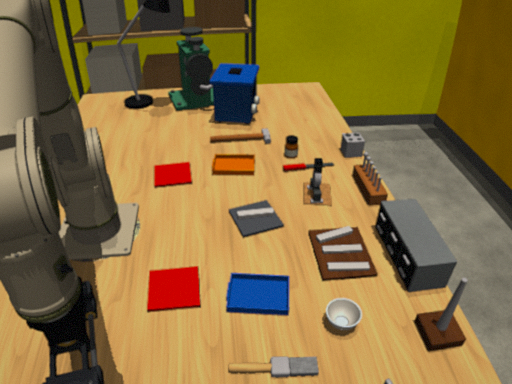

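The steel block is at top px (261,195) with the target bar at (259,194). Possible mix-ups:
- The red plates at (179,276) and (340,268) look like the block.
- The three board bars at (295,129), (313,128) and (333,128) look like the target bar.

The gauge is at (231,130) on its cork pad. The orange tray is at (170,209) and the blue tray at (351,203). I'll check these choices in a close crop and measure.

```bash
python3 - <<'E'
from h import *
np.set_printoptions(precision=4,suppress=True)
c=camera("top");im=c["color"]
a=cv2.resize(im[105:160,195:285],None,fx=6,fy=6,interpolation=cv2.INTER_CUBIC)[:, :400]
a=cv2.resize(im[105:155,200:265],(390,300),interpolation=cv2.INTER_CUBIC)
b=cv2.resize(im[168:223,230:295],(390,330),interpolation=cv2.INTER_CUBIC)
s=camera("side");sm=s["color"]
d=cv2.resize(sm[150:215,295:340],(405,585),interpolation=cv2.INTER_CUBIC)
o=np.zeros((600,800,3),np.uint8);o[:300,:390]=a;o[300:600,:390]=b[:300];o[:585,395:800]=d
cv2.imwrite("pics/crop1.png",o)
hsv=cv2.cvtColor(im,cv2.COLOR_BGR2HSV)
def blob(m,x0,y0,x1,y1,z,name):
    M=np.zeros(m.shape,np.uint8);M[y0:y1,x0:x1]=m[y0:y1,x0:x1]
    k=max(cv2.findContours(M,cv2.RETR_EXTERNAL,cv2.CHAIN_APPROX_NONE)[0],key=cv2.contourArea)
    P=onz(c,k.reshape(-1,2),z)[:,:2].astype(np.float32)
    (cx,cy),(w,h),_=q=cv2.minAreaRect(P*1000);B=cv2.boxPoints(q)
    e=B[1]-B[0];f=B[2]-B[1]
    e=e if np.linalg.norm(e)>np.linalg.norm(f) else f
    print(name,"c",cx/1e3,cy/1e3,"wh",w,h,"longdir deg",np.degrees(np.arctan2(e[1],e[0]))%180)
H,S,V=[hsv[...,i] for i in range(3)]
print(hsv[194,259],hsv[195,275],hsv[209,170],hsv[203,351],hsv[140,215],hsv[225,195])
blob(((S<60)&(V>140)).astype(np.uint8),235,165,290,222,.024,"bar")
blob(((S<70)).astype(np.uint8),230,165,292,225,.012,"block")
blob(((H<18)&(S>190)).astype(np.uint8),140,175,200,240,.022,"orange")
blob(((H>100)&(H<130)&(S>120)).astype(np.uint8),320,165,385,235,.022,"blue")
E
```

```text
[103  13 133] [30  7 73] [ 18 194 126] [108 176 122] [ 13 151 110] [ 18 128 126]
bar c 0.4476418762207031 0.014754256248474122 wh 6.551494121551514 32.899227142333984 longdir deg 179.77312
block c 0.4799492797851562 0.006138572692871094 wh 129.3334503173828 129.53953552246094 longdir deg 105.30494
orange c 0.4356789855957031 0.3074118347167969 wh 112.83267211914062 150.25123596191406 longdir deg 172.42746
blue c 0.45116607666015623 -0.289286865234375 wh 111.55007934570312 152.3919219970703 longdir deg 169.44302
```

View pics/crop1.png

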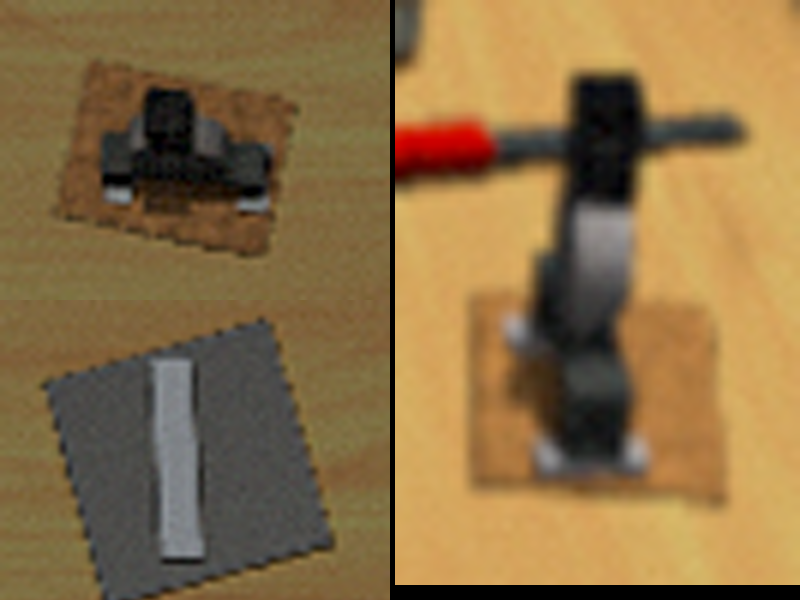

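The crops confirm it: the gauge stands on the cork pad, with its post top near crop (168,105), and a single bar lies on the grey block. Next I'll compute the bar and gauge poses.

```bash
python3 - <<'E'
from h import *
np.set_printoptions(precision=4,suppress=True)
c=camera("top");im=c["color"]
f=lambda q:(np.array(q,float)+.5)/6-.5+[200,105]
P=onz(c,f([(92,62),(297,105),(262,255),(55,215)]),.004)[:,:2];print("pad",P,P.mean(0))
F=onz(c,f([(104,200),(132,204),(238,209),(267,212)]),.004)[:,:2];print("feet",F)
print("post",onz(c,f([(168,105)]),.14))
V=im.max(2);M=np.zeros(V.shape,np.uint8);M[170:222,240:285]=V[170:222,240:285]>100
n,l,st,ce=cv2.connectedComponentsWithStats(M);k=l[194,259]
p=np.argwhere(l==k)[:,::-1];W=onz(c,p,.024)[:,:2]*1000
q=cv2.minAreaRect(W.astype(np.float32));u=np.linalg.svd(W-W.mean(0))[2][0]
print("bar",W.mean(0),q,np.degrees(np.arctan2(u[1],u[0])))
s=camera("side");g=lambda q:np.array(q,float)/9-.5+[295+.0,150]+.05
print("side post top ",g((607,85)), onz(s,[g((607,85))],.14))
print("yaw now",R.from_quat(r.read_state()["eef_rot"]).as_matrix(), delta([.56,.09,.3],0))
E
```

```text
pad [[0.7535 0.1599]
 [0.7276 0.0442]
 [0.642  0.0641]
 [0.6658 0.1803]] [0.6972 0.1121]
feet [[0.6742 0.1528]
 [0.6718 0.1371]
 [0.6684 0.0775]
 [0.6665 0.0612]]
post [[0.6912 0.1045 0.14  ]]
bar [480.1854  10.9635] ((480.78607177734375, 10.948637008666992), (107.16422271728516, 20.840524673461914), 3.1299736499786377) -176.97279018527183
side post top  [361.9944 158.9944] [[0.8269 0.0904 0.14  ]]
yaw now [[ 0.2307 -0.973  -0.0001]
 [-0.973  -0.2307  0.0003]
 [-0.0003  0.     -1.    ]] (array([-0.5833, -0.5657, -0.1089]), array([-0.0001,  0.0001, -0.669 ]))
```

```bash
python3 - <<'E'
from h import *
print(delta([.67,.106,.33],np.radians(-94.8)))
c=camera("wrist");s=r.read_state();Rc=R.from_quat(s["eef_rot"])
print(Rc.inv().apply(np.array(c["eye"])-s["ee_pos"]),(Rc.inv().as_matrix()@Rm(c)).round(3))
E
```

```text
(array([-0.5735, -0.6764, -0.1389]), array([0.000e+00, 1.000e-04, 1.583e-01]))
[-0.0011011  -0.0664073  -0.19461153] [[ 1.     0.001  0.001]
 [-0.002  0.97   0.244]
 [-0.    -0.244  0.97 ]]
```

```bash
python3 -m crank '[{"z":-0.04},{"z":-0.08},{"z":-0.12},{"x":-0.02,"y":-0.03,"z":-0.14},{"x":-0.045,"y":-0.06,"z":-0.14}]'
python3 -m crank '[{"x":-0.026,"y":-0.03},{"x":-0.052,"y":-0.06},{"x":-0.078,"y":-0.09},{"x":-0.104,"y":-0.12},{"x":-0.13,"y":-0.15}]'
python3 -m crank '[{"x":-0.026,"y":-0.03},{"x":-0.052,"y":-0.06},{"x":-0.078,"y":-0.09},{"x":-0.104,"y":-0.12},{"x":-0.13,"y":-0.15}]'
python3 -m crank '[{"x":-0.026,"y":-0.03},{"x":-0.052,"y":-0.06},{"x":-0.078,"y":-0.09},{"x":-0.104,"y":-0.12},{"x":-0.13,"y":-0.15}]'
python3 - <<'E'
from h import *
print(delta([.67,.106,.33],np.radians(-94.8)))
E
```

```text
(array([-0.5735, -0.6764, -0.1388]), array([-0.000e+00,  1.000e-04,  1.583e-01]))schema error: expected keys x, y, z, ax, ay, az, claw
schema error: expected keys x, y, z, ax, ay, az, claw
schema error: expected keys x, y, z, ax, ay, az, claw
schema error: expected keys x, y, z, ax, ay, az, claw
```

All the keys are required in every row.

```bash
python3 -m crank '[{"x":0,"y":0,"z":-0.04,"ax":0,"ay":0,"az":0,"claw":-1},{"x":0,"y":0,"z":-0.08,"ax":0,"ay":0,"az":0,"claw":-1},{"x":0,"y":0,"z":-0.12,"ax":0,"ay":0,"az":0,"claw":-1},{"x":-0.02,"y":-0.03,"z":-0.14,"ax":0,"ay":0,"az":0,"claw":-1},{"x":-0.045,"y":-0.06,"z":-0.14,"ax":0,"ay":0,"az":0,"claw":-1}]'
python3 -m crank '[{"x":-0.026,"y":-0.03,"z":0,"ax":0,"ay":0,"az":0,"claw":-1},{"x":-0.052,"y":-0.06,"z":0,"ax":0,"ay":0,"az":0,"claw":-1},{"x":-0.078,"y":-0.09,"z":0,"ax":0,"ay":0,"az":0,"claw":-1},{"x":-0.104,"y":-0.12,"z":0,"ax":0,"ay":0,"az":0,"claw":-1},{"x":-0.13,"y":-0.15,"z":0,"ax":0,"ay":0,"az":0,"claw":-1}]'
python3 -m crank '[{"x":-0.026,"y":-0.03,"z":0,"ax":0,"ay":0,"az":0,"claw":-1},{"x":-0.052,"y":-0.06,"z":0,"ax":0,"ay":0,"az":0,"claw":-1},{"x":-0.078,"y":-0.09,"z":0,"ax":0,"ay":0,"az":0,"claw":-1},{"x":-0.104,"y":-0.12,"z":0,"ax":0,"ay":0,"az":0,"claw":-1},{"x":-0.13,"y":-0.15,"z":0,"ax":0,"ay":0,"az":0,"claw":-1}]'
python3 -m crank '[{"x":-0.026,"y":-0.03,"z":0,"ax":0,"ay":0,"az":0,"claw":-1},{"x":-0.052,"y":-0.06,"z":0,"ax":0,"ay":0,"az":0,"claw":-1},{"x":-0.078,"y":-0.09,"z":0,"ax":0,"ay":0,"az":0,"claw":-1},{"x":-0.104,"y":-0.12,"z":0,"ax":0,"ay":0,"az":0,"claw":-1},{"x":-0.13,"y":-0.15,"z":0,"ax":0,"ay":0,"az":0,"claw":-1}]'
python3 - <<'E'
from h import *
print(delta([.67,.106,.33],np.radians(-94.8)))
E
```

```text
time: 0.82
ee_pos: [0.1918, -0.5526, 0.336]
eef_rot: [0.783, -0.622, 0.003, 0.002]
ft_force: [0.8, -0.4, 0.9]
width: 0.0868
time: 1.23
ee_pos: [0.3089, -0.3876, 0.3314]
eef_rot: [0.784, -0.62, 0.0, 0.0]
ft_force: [0.9, -1.0, 0.9]
width: 0.0868
time: 1.65
ee_pos: [0.4248, -0.2265, 0.3315]
eef_rot: [0.784, -0.62, 0.0, 0.0]
ft_force: [0.8, -0.7, -0.8]
width: 0.0872
time: 2.07
ee_pos: [0.5409, -0.0656, 0.3315]
eef_rot: [0.784, -0.62, 0.0, -0.0]
ft_force: [0.4, -0.9, 0.9]
width: 0.0867
(array([-0.1373, -0.1652,  0.0015]), array([-0.0004, -0.0003,  0.158 ]))
```

```bash
python3 -m crank '[{"x":-0.026,"y":-0.031,"z":0,"ax":0,"ay":0,"az":0.04,"claw":-1},{"x":-0.052,"y":-0.062,"z":0,"ax":0,"ay":0,"az":0.08,"claw":-1},{"x":-0.078,"y":-0.094,"z":0,"ax":0,"ay":0,"az":0.12,"claw":-1},{"x":-0.104,"y":-0.125,"z":0,"ax":0,"ay":0,"az":0.158,"claw":-1},{"x":-0.13,"y":-0.156,"z":0,"ax":0,"ay":0,"az":0.158,"claw":-1}]'
python3 -m crank '[{"x":0,"y":0,"z":0,"ax":0,"ay":0,"az":0,"claw":-1},{"x":0,"y":0,"z":0,"ax":0,"ay":0,"az":0,"claw":-1},{"x":0,"y":0,"z":0,"ax":0,"ay":0,"az":0,"claw":-1},{"x":0,"y":0,"z":0,"ax":0,"ay":0,"az":0,"claw":-1},{"x":0,"y":0,"z":0,"ax":0,"ay":0,"az":0,"claw":-1}]'
python3 - <<'E'
from h import *
c=camera("wrist");cv2.imwrite("pics/w1.png",c["color"])
E
```

```text
time: 2.48
ee_pos: [0.6629, 0.0967, 0.3309]
eef_rot: [-0.675, 0.738, -0.0, -0.0]
ft_force: [0.5, -0.5, 0.4]
width: 0.0869
time: 2.9
ee_pos: [0.6618, 0.0935, 0.332]
eef_rot: [-0.676, 0.737, -0.001, 0.0]
ft_force: [0.3, 0.2, -0.5]
width: 0.0871
```

View pics/w1.png

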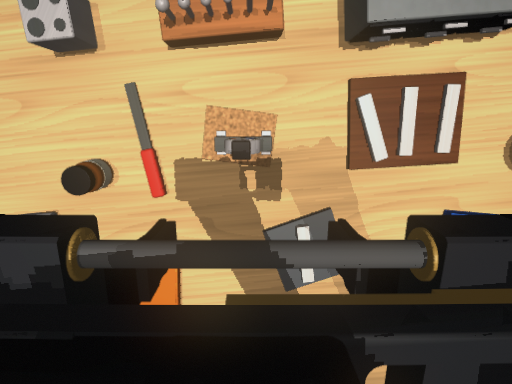

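```bash
python3 - <<'E'
from h import *
im=cv2.imread("pics/w1.png")
cv2.imwrite("pics/w1c.png",cv2.resize(im[95:170,195:285],None,fx=8,fy=8,interpolation=cv2.INTER_CUBIC))
E
```

```text
(no output)
```

View pics/w1c.png

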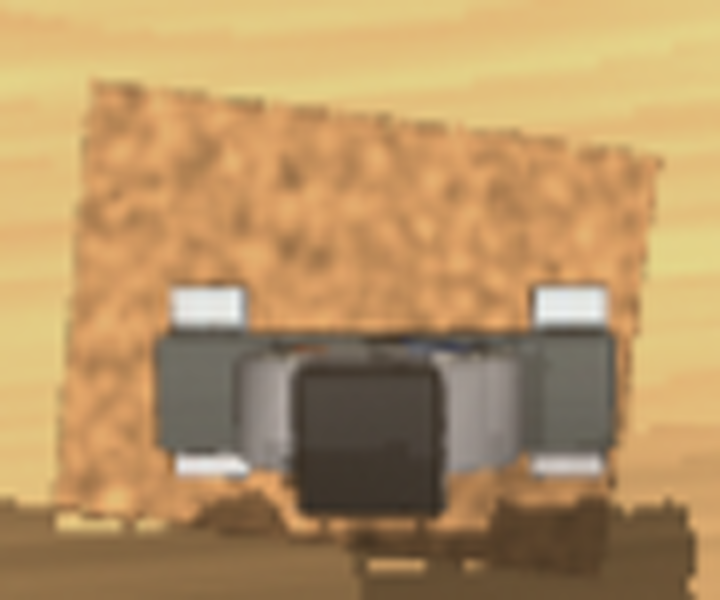

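The colour band shows on the upper (+x) side at crop (300–460,345), so the dial faces away from the robot. The soles are at crop x 170–607, y 285–475, and the post-top centre is at (368,440).

```bash
python3 - <<'E'
from h import *
np.set_printoptions(precision=4,suppress=True)
c=camera("wrist");f=lambda q:(np.array(q,float)+.5)/8-.5+[195,95]
P=onz(c,f([(170,285),(607,285),(605,475),(174,475)]),.006)[:,:2];print(P,P.mean(0),np.degrees(np.arctan2(*(P[1]-P[0])[::-1])))
t=onz(c,f([(298,365),(441,365),(441,513),(296,513)]),.14)[:,:2];print(t,t.mean(0),np.degrees(np.arctan2(*(t[1]-t[0])[::-1])))
print(onz(c,f([(95,80),(660,160)]),.004))
T=(P.mean(0)+t.mean(0))/2
print(T,delta([*T,.25],np.radians(-94.8)))
E
```

```text
[[0.7133 0.1508]
 [0.7055 0.0585]
 [0.6655 0.0617]
 [0.6733 0.1544]] [0.6894 0.1064] -94.81505313921505
[[0.7029 0.1161]
 [0.701  0.0935]
 [0.6775 0.0955]
 [0.6795 0.1188]] [0.6902 0.106 ] -94.81835230153149
[[0.7563 0.1619 0.004 ]
 [0.7302 0.0455 0.004 ]]
[0.6898 0.1062] (array([-0.0147, -0.0267,  0.082 ]), array([-0.0006, -0.0003, -0.0007]))
```

```bash
python3 -m crank '[{"x":-0.007,"y":-0.013,"z":0.02,"ax":0,"ay":0,"az":0,"claw":-1},{"x":-0.0147,"y":-0.0267,"z":0.04,"ax":0,"ay":0,"az":0,"claw":-1},{"x":-0.0147,"y":-0.0267,"z":0.075,"ax":0,"ay":0,"az":0,"claw":-1},{"x":-0.0147,"y":-0.0267,"z":0.11,"ax":0,"ay":0,"az":0,"claw":-1},{"x":-0.0147,"y":-0.0267,"z":0.13,"ax":0,"ay":0,"az":0,"claw":-1}]' 20
python3 -m crank '[{"x":0,"y":0,"z":0.02,"ax":0,"ay":0,"az":0,"claw":-1},{"x":0,"y":0,"z":0.03,"ax":0,"ay":0,"az":0,"claw":-1},{"x":0,"y":0,"z":0.03,"ax":0,"ay":0,"az":0,"claw":-1},{"x":0,"y":0,"z":0.03,"ax":0,"ay":0,"az":0,"claw":-1},{"x":0,"y":0,"z":0.03,"ax":0,"ay":0,"az":0,"claw":-1}]'
python3 - <<'E'
from h import *
print(delta([.6898,.1062,.103],np.radians(-94.8)))
E
```

```text
time: 3.42
ee_pos: [0.6885, 0.1064, 0.1973]
eef_rot: [-0.677, 0.736, 0.001, -0.002]
ft_force: [0.9, -0.2, -0.8]
width: 0.0868
time: 3.83
ee_pos: [0.6904, 0.1077, 0.1731]
eef_rot: [-0.677, 0.736, -0.001, 0.001]
ft_force: [-0.7, -0.1, -0.4]
width: 0.0872
(array([0.0016, 0.0007, 0.0701]), array([-0.0012,  0.0003,  0.0001]))
```

```bash
python3 -m crank '[{"x":0.0015,"y":0.0007,"z":0.02,"ax":0,"ay":0,"az":0,"claw":-1},{"x":0.0015,"y":0.0007,"z":0.04,"ax":0,"ay":0,"az":0,"claw":-1},{"x":0.0015,"y":0.0007,"z":0.055,"ax":0,"ay":0,"az":0,"claw":-1},{"x":0.0015,"y":0.0007,"z":0.066,"ax":0,"ay":0,"az":0,"claw":-1},{"x":0.0015,"y":0.0007,"z":0.07,"ax":0,"ay":0,"az":0,"claw":-1}]' 25
python3 -m crank '[{"x":0,"y":0,"z":0,"ax":0,"ay":0,"az":0,"claw":0},{"x":0,"y":0,"z":0,"ax":0,"ay":0,"az":0,"claw":0.2},{"x":0,"y":0,"z":0,"ax":0,"ay":0,"az":0,"claw":0.3},{"x":0,"y":0,"z":0,"ax":0,"ay":0,"az":0,"claw":0.4},{"x":0,"y":0,"z":0,"ax":0,"ay":0,"az":0,"claw":0.6}]' 25
python3 -m crank '[{"x":0,"y":0,"z":0,"ax":0,"ay":0,"az":0,"claw":1},{"x":0,"y":0,"z":0,"ax":0,"ay":0,"az":0,"claw":1},{"x":0,"y":0,"z":0,"ax":0,"ay":0,"az":0,"claw":1},{"x":0,"y":0,"z":0,"ax":0,"ay":0,"az":0,"claw":1},{"x":0,"y":0,"z":0,"ax":0,"ay":0,"az":0,"claw":1}]' 25
python3 -m crank '[{"x":0,"y":0,"z":0,"ax":0,"ay":0,"az":0,"claw":1},{"x":0,"y":0,"z":0,"ax":0,"ay":0,"az":0,"claw":1},{"x":0,"y":0,"z":0,"ax":0,"ay":0,"az":0,"claw":1},{"x":0,"y":0,"z":0,"ax":0,"ay":0,"az":0,"claw":1},{"x":0,"y":0,"z":0,"ax":0,"ay":0,"az":0,"claw":1}]' 25
```

```text
time: 4.25
ee_pos: [0.6888, 0.1061, 0.1005]
eef_rot: [-0.677, 0.736, 0.0, -0.0]
ft_force: [-0.2, 0.1, 0.1]
width: 0.087
time: 4.67
ee_pos: [0.6893, 0.1064, 0.102]
eef_rot: [-0.677, 0.736, -0.0, 0.0]
ft_force: [-0.2, -0.2, 0.5]
width: 0.0613
time: 5.08
ee_pos: [0.6889, 0.1062, 0.1011]
eef_rot: [-0.677, 0.736, -0.0, -0.0]
ft_force: [-0.5, -0.3, 0.5]
width: 0.0284
time: 5.5
ee_pos: [0.6889, 0.106, 0.1011]
eef_rot: [-0.677, 0.736, -0.0, -0.0]
ft_force: [-0.7, -1.1, 0.1]
width: 0.0236
```

```bash
python3 -m crank '[{"x":0,"y":0,"z":-0.01,"ax":0,"ay":0,"az":0,"claw":1},{"x":0,"y":0,"z":-0.03,"ax":0,"ay":0,"az":0,"claw":1},{"x":0,"y":0,"z":-0.05,"ax":0,"ay":0,"az":0,"claw":1},{"x":0,"y":0,"z":-0.07,"ax":0,"ay":0,"az":0,"claw":1},{"x":0,"y":0,"z":-0.08,"ax":0,"ay":0,"az":0,"claw":1}]' 25
python3 - <<'E'
from h import *
print(r.read_state()["ft_force"],r.read_state()["width"],delta([.480,.011,.17],np.radians(-87)))
E
```

```text
time: 5.92
ee_pos: [0.6895, 0.107, 0.1841]
eef_rot: [-0.677, 0.736, -0.0, 0.001]
ft_force: [0.6, 1.0, -3.8]
width: 0.0239
[ 0.60685839  0.96654846 -3.81027767] 0.023873329375329242 (array([0.113 , 0.2008, 0.0135]), array([-0.0012,  0.0005, -0.0676]))
```

```bash
python3 -m crank '[{"x":0.01,"y":0.018,"z":0,"ax":0,"ay":0,"az":-0.01,"claw":1},{"x":0.025,"y":0.045,"z":0,"ax":0,"ay":0,"az":-0.02,"claw":1},{"x":0.042,"y":0.075,"z":0,"ax":0,"ay":0,"az":-0.03,"claw":1},{"x":0.06,"y":0.107,"z":0,"ax":0,"ay":0,"az":-0.04,"claw":1},{"x":0.078,"y":0.139,"z":0,"ax":0,"ay":0,"az":-0.05,"claw":1}]' 25
python3 -m crank '[{"x":0.012,"y":0.025,"z":0,"ax":0,"ay":0,"az":-0.01,"claw":1},{"x":0.022,"y":0.048,"z":0,"ax":0,"ay":0,"az":-0.0176,"claw":1},{"x":0.027,"y":0.06,"z":0,"ax":0,"ay":0,"az":-0.0176,"claw":1},{"x":0.029,"y":0.065,"z":0,"ax":0,"ay":0,"az":-0.0176,"claw":1},{"x":0.029,"y":0.065,"z":0,"ax":0,"ay":0,"az":-0.0176,"claw":1}]' 25
python3 - <<'E'
from h import *
print(delta([.480,.011,.125],np.radians(-87)))
c=camera("wrist");t=camera("top")
cv2.imwrite("pics/w2.png",np.hstack([c["color"],cv2.resize(t["color"][160:230,230:284],(288,384),interpolation=cv2.INTER_CUBIC)]))
E
```

```text
time: 6.33
ee_pos: [0.5419, 0.0397, 0.1803]
eef_rot: [0.713, -0.701, -0.0, 0.0]
ft_force: [-0.6, -0.9, -2.2]
width: 0.0235
time: 6.75
ee_pos: [0.4788, 0.0095, 0.1814]
eef_rot: [0.725, -0.689, 0.001, 0.0]
ft_force: [0.1, -0.1, -4.1]
width: 0.0235
(array([-0.0015, -0.0013,  0.0564]), array([-0.0001, -0.0006, -0.0006]))
```

View pics/w2.png

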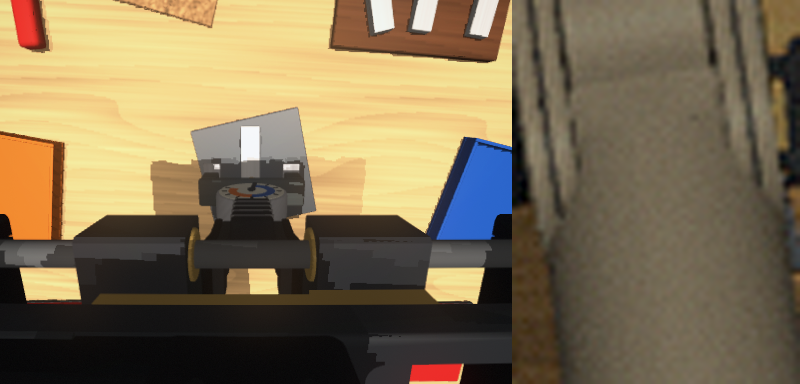

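The wrist view shows the bar (col 250) midway between the feet (213 and 292) and parallel to the gauge's x. The dial face is visible below. Now I'll lower it gently.

```bash
python3 -m crank '[{"x":-0.001,"y":-0.001,"z":0.015,"ax":0,"ay":0,"az":0,"claw":1},{"x":-0.0015,"y":-0.0013,"z":0.032,"ax":0,"ay":0,"az":0,"claw":1},{"x":-0.0015,"y":-0.0013,"z":0.046,"ax":0,"ay":0,"az":0,"claw":1},{"x":-0.0015,"y":-0.0013,"z":0.056,"ax":0,"ay":0,"az":0,"claw":1},{"x":-0.0015,"y":-0.0013,"z":0.06,"ax":0,"ay":0,"az":0,"claw":1}]' 25
python3 -m crank '[{"x":0,"y":0,"z":0.002,"ax":0,"ay":0,"az":0,"claw":1},{"x":0,"y":0,"z":0.004,"ax":0,"ay":0,"az":0,"claw":1},{"x":0,"y":0,"z":0.006,"ax":0,"ay":0,"az":0,"claw":1},{"x":0,"y":0,"z":0.008,"ax":0,"ay":0,"az":0,"claw":1},{"x":0,"y":0,"z":0.0085,"ax":0,"ay":0,"az":0,"claw":1}]' 25
```

```text
time: 7.27
ee_pos: [0.4805, 0.0124, 0.1196]
eef_rot: [0.726, -0.688, -0.001, 0.0]
ft_force: [-0.0, 0.7, -3.3]
width: 0.0235
time: 7.68
ee_pos: [0.4809, 0.0116, 0.1128]
eef_rot: [0.725, -0.688, 0.0, -0.0]
ft_force: [0.2, 1.0, -3.1]
width: 0.0234
```

```bash
python3 -m crank '[{"x":0,"y":0,"z":0.0005,"ax":0,"ay":0,"az":0,"claw":1},{"x":0,"y":0,"z":0.001,"ax":0,"ay":0,"az":0,"claw":1},{"x":0,"y":0,"z":0.0015,"ax":0,"ay":0,"az":0,"claw":1},{"x":0,"y":0,"z":0.002,"ax":0,"ay":0,"az":0,"claw":1},{"x":0,"y":0,"z":0.002,"ax":0,"ay":0,"az":0,"claw":1}]' 25
python3 -m crank '[{"x":0,"y":0,"z":0.0005,"ax":0,"ay":0,"az":0,"claw":1},{"x":0,"y":0,"z":0.001,"ax":0,"ay":0,"az":0,"claw":1},{"x":0,"y":0,"z":0.001,"ax":0,"ay":0,"az":0,"claw":1},{"x":0,"y":0,"z":0.001,"ax":0,"ay":0,"az":0,"claw":1},{"x":0,"y":0,"z":0.001,"ax":0,"ay":0,"az":0,"claw":1}]' 25
```

```text
time: 8.1
ee_pos: [0.4807, 0.0115, 0.1107]
eef_rot: [0.725, -0.688, 0.0, -0.0]
ft_force: [0.4, 0.4, -3.2]
width: 0.0238
time: 8.52
ee_pos: [0.4807, 0.0115, 0.1096]
eef_rot: [0.725, -0.688, 0.0, -0.0]
ft_force: [1.1, 0.7, -2.7]
width: 0.0237
```

```bash
python3 -m crank '[{"x":0,"y":0,"z":0.0002,"ax":0,"ay":0,"az":0,"claw":1},{"x":0,"y":0,"z":0.0004,"ax":0,"ay":0,"az":0,"claw":1},{"x":0,"y":0,"z":0.0006,"ax":0,"ay":0,"az":0,"claw":1},{"x":0,"y":0,"z":0.0006,"ax":0,"ay":0,"az":0,"claw":1},{"x":0,"y":0,"z":0.0006,"ax":0,"ay":0,"az":0,"claw":1}]' 25
python3 -m crank '[{"x":0,"y":0,"z":0.0002,"ax":0,"ay":0,"az":0,"claw":1},{"x":0,"y":0,"z":0.0004,"ax":0,"ay":0,"az":0,"claw":1},{"x":0,"y":0,"z":0.0006,"ax":0,"ay":0,"az":0,"claw":1},{"x":0,"y":0,"z":0.0006,"ax":0,"ay":0,"az":0,"claw":1},{"x":0,"y":0,"z":0.0006,"ax":0,"ay":0,"az":0,"claw":1}]' 25
```

```text
time: 8.93
ee_pos: [0.4809, 0.0117, 0.1094]
eef_rot: [0.725, -0.688, 0.0, -0.0]
ft_force: [0.3, 1.1, 2.2]
width: 0.0238
time: 9.35
ee_pos: [0.4814, 0.0119, 0.1092]
eef_rot: [0.725, -0.688, 0.001, -0.001]
ft_force: [0.2, 2.4, 6.2]
width: 0.0232
```

```bash
python3 -m crank '[{"x":0,"y":0,"z":-0.0006,"ax":0,"ay":0,"az":0,"claw":0.4},{"x":0,"y":0,"z":-0.0006,"ax":0,"ay":0,"az":0,"claw":0.3},{"x":0,"y":0,"z":-0.0006,"ax":0,"ay":0,"az":0,"claw":0.1},{"x":0,"y":0,"z":-0.0006,"ax":0,"ay":0,"az":0,"claw":0},{"x":0,"y":0,"z":-0.0006,"ax":0,"ay":0,"az":0,"claw":-0.1}]' 25
python3 -m crank '[{"x":0,"y":0,"z":-0.0006,"ax":0,"ay":0,"az":0,"claw":-0.1},{"x":0,"y":0,"z":-0.0006,"ax":0,"ay":0,"az":0,"claw":-0.1},{"x":0,"y":0,"z":-0.0006,"ax":0,"ay":0,"az":0,"claw":-0.1},{"x":0,"y":0,"z":-0.0006,"ax":0,"ay":0,"az":0,"claw":-0.1},{"x":0,"y":0,"z":-0.0006,"ax":0,"ay":0,"az":0,"claw":-0.1}]' 25
python3 - <<'E'
from h import *
c=camera("wrist");cv2.imwrite("pics/w3.png",cv2.resize(c["color"][100:240,180:330],None,fx=4,fy=4,interpolation=cv2.INTER_CUBIC))
E
```

```text
time: 9.77
ee_pos: [0.4803, 0.0113, 0.1088]
eef_rot: [0.725, -0.689, -0.0, 0.0]
ft_force: [0.1, -0.0, 0.3]
width: 0.0421
time: 10.18
ee_pos: [0.4806, 0.0115, 0.1096]
eef_rot: [0.725, -0.688, 0.0, 0.0]
ft_force: [1.2, -0.6, 0.1]
width: 0.048
```

View pics/w3.png

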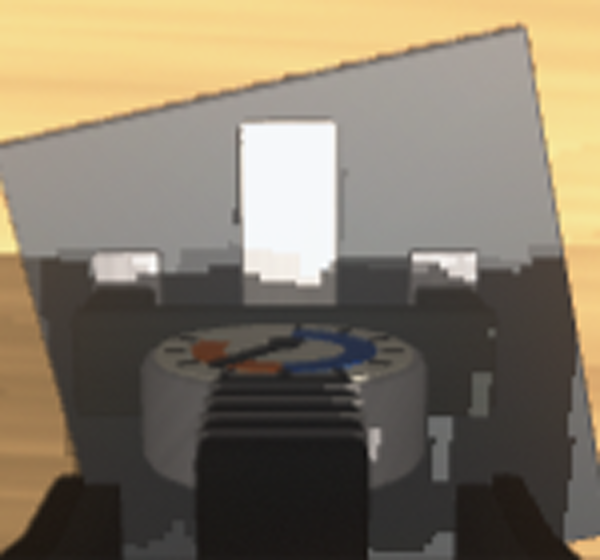

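```bash
python3 -m crank '[{"x":0,"y":0,"z":-0.015,"ax":0,"ay":0,"az":0,"claw":-0.1},{"x":0,"y":0,"z":-0.035,"ax":0,"ay":0,"az":0,"claw":-0.1},{"x":0,"y":0,"z":-0.055,"ax":0,"ay":0,"az":0,"claw":-0.1},{"x":0,"y":0,"z":-0.075,"ax":0,"ay":0,"az":0,"claw":-0.1},{"x":0,"y":-0.01,"z":-0.075,"ax":0,"ay":0,"az":0,"claw":-0.1}]' 25
python3 -m crank '[{"x":0,"y":-0.03,"z":0,"ax":-0.06,"ay":0,"az":0,"claw":-0.1},{"x":0,"y":-0.06,"z":0,"ax":-0.12,"ay":0,"az":0,"claw":-0.1},{"x":0,"y":-0.06,"z":0,"ax":-0.18,"ay":0,"az":0,"claw":-0.1},{"x":0,"y":-0.06,"z":0,"ax":-0.24,"ay":0,"az":0,"claw":-0.1},{"x":0,"y":-0.06,"z":0,"ax":-0.25,"ay":0,"az":0,"claw":-0.1}]' 25
python3 - <<'E'
from h import *
c=camera("wrist")
p=proj(c,[[.50,.0115,.081],[.50,.0115,.108],[.5,.0385,.081]]);print(p)
u,v=p[0].astype(int)
cv2.imwrite("pics/w4.png",cv2.resize(c["color"][max(v-50,0):v+50,u-65:u+65],None,fx=6,fy=6,interpolation=cv2.INTER_CUBIC))
E
```

```text
time: 10.65
ee_pos: [0.4917, 0.0122, 0.1885]
eef_rot: [0.725, -0.688, 0.002, -0.001]
ft_force: [0.4, 0.7, -0.7]
width: 0.0478
time: 11.07
ee_pos: [0.5514, 0.0147, 0.1842]
eef_rot: [0.702, -0.667, -0.172, 0.182]
ft_force: [0.6, 0.6, 0.4]
width: 0.048
[[252.73581726 177.73524336]
 [252.84593557 195.47562421]
 [226.90035395 176.72374325]]
```

View pics/w4.png

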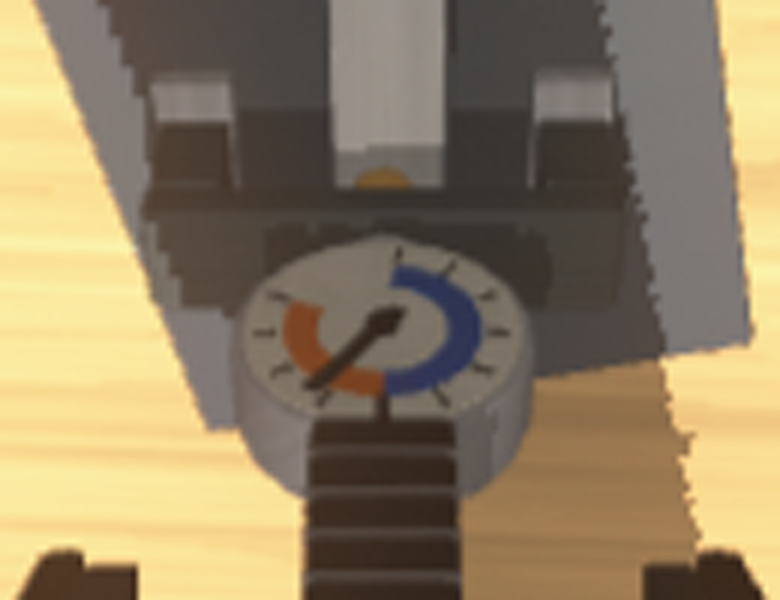

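The needle tip at crop (313,385) sits just past the 14 mark at (322,397), in the orange band. 12 is at (382,405), so the reading is about 14.3 mm. The brass foot rests on the bar and both feet are on the block, so the bar goes in the orange tray. Next I'll regrip the gauge.

```bash
python3 -m crank '[{"x":0,"y":0,"z":0,"ax":0.06,"ay":0,"az":0,"claw":-0.1},{"x":0,"y":0,"z":0,"ax":0.12,"ay":0,"az":0,"claw":-0.1},{"x":0,"y":0,"z":0,"ax":0.18,"ay":0,"az":0,"claw":-0.1},{"x":0,"y":0,"z":0,"ax":0.24,"ay":0,"az":0,"claw":-0.1},{"x":0,"y":0,"z":0,"ax":0.25,"ay":0,"az":0,"claw":-0.1}]' 25
python3 -m crank '[{"x":0,"y":0.02,"z":0,"ax":0,"ay":0,"az":0,"claw":-0.1},{"x":0,"y":0.05,"z":0,"ax":0,"ay":0,"az":0,"claw":-0.1},{"x":0,"y":0.07,"z":0,"ax":0,"ay":0,"az":0,"claw":-0.1},{"x":0,"y":0.07,"z":0,"ax":0,"ay":0,"az":0,"claw":-0.1},{"x":0,"y":0.07,"z":0,"ax":0,"ay":0,"az":0,"claw":-0.1}]' 25
python3 - <<'E'
from h import *
print(delta([.4806,.0115,.1095],R.from_quat([.725,-.688,0,0]).as_euler('zyx')[0]), delta([.4806,.0115,.1095],np.radians(-87)))
E
```

```text
time: 11.53
ee_pos: [0.5481, 0.0152, 0.1846]
eef_rot: [0.726, -0.688, 0.003, -0.001]
ft_force: [-0.4, 0.5, 0.0]
width: 0.0481
time: 11.95
ee_pos: [0.4805, 0.011, 0.1852]
eef_rot: [0.725, -0.689, 0.001, 0.0]
ft_force: [0.2, -0.6, -0.7]
width: 0.0482
(array([-0.0006, -0.0001,  0.0757]), array([-0.0002, -0.0007,  0.0518])) (array([-0.0006, -0.0001,  0.0757]), array([-0.0002, -0.0007, -0.0006]))
```

```bash
python3 -m crank '[{"x":0,"y":0,"z":0.02,"ax":0,"ay":0,"az":0,"claw":-0.1},{"x":0,"y":0,"z":0.04,"ax":0,"ay":0,"az":0,"claw":-0.1},{"x":0,"y":0,"z":0.06,"ax":0,"ay":0,"az":0,"claw":-0.1},{"x":0,"y":0,"z":0.0745,"ax":0,"ay":0,"az":0,"claw":-0.1},{"x":0,"y":0,"z":0.0745,"ax":0,"ay":0,"az":0,"claw":0.2}]' 25
python3 -m crank '[{"x":0,"y":0,"z":0,"ax":0,"ay":0,"az":0,"claw":0.3},{"x":0,"y":0,"z":0,"ax":0,"ay":0,"az":0,"claw":0.5},{"x":0,"y":0,"z":0,"ax":0,"ay":0,"az":0,"claw":1},{"x":0,"y":0,"z":0,"ax":0,"ay":0,"az":0,"claw":1},{"x":0,"y":0,"z":0,"ax":0,"ay":0,"az":0,"claw":1}]' 25
python3 -m crank '[{"x":0,"y":0,"z":0,"ax":0,"ay":0,"az":0,"claw":1},{"x":0,"y":0,"z":0,"ax":0,"ay":0,"az":0,"claw":1},{"x":0,"y":0,"z":-0.005,"ax":0,"ay":0,"az":0,"claw":1},{"x":0,"y":0,"z":-0.015,"ax":0,"ay":0,"az":0,"claw":1},{"x":0,"y":0,"z":-0.03,"ax":0,"ay":0,"az":0,"claw":1}]' 25
python3 -m crank '[{"x":0,"y":0,"z":-0.02,"ax":0,"ay":0,"az":0,"claw":1},{"x":0,"y":0,"z":-0.035,"ax":0,"ay":0,"az":0,"claw":1},{"x":0,"y":0,"z":-0.045,"ax":0,"ay":0,"az":0,"claw":1},{"x":0,"y":0,"z":-0.05,"ax":0,"ay":0,"az":0,"claw":1},{"x":0,"y":0,"z":-0.05,"ax":0,"ay":0,"az":0,"claw":1}]' 25
python3 - <<'E'
from h import *
print(delta([.694,.110,.19],np.radians(-98)))
E
```

```text
time: 12.37
ee_pos: [0.4796, 0.0117, 0.1074]
eef_rot: [0.725, -0.688, -0.002, 0.001]
ft_force: [-0.8, 0.3, -0.9]
width: 0.0455
time: 12.78
ee_pos: [0.4814, 0.0119, 0.1111]
eef_rot: [0.725, -0.688, 0.001, -0.001]
ft_force: [0.8, 1.8, 3.4]
width: 0.0235
time: 13.2
ee_pos: [0.4793, 0.0112, 0.1397]
eef_rot: [0.725, -0.689, -0.001, 0.001]
ft_force: [-0.3, -0.4, -4.2]
width: 0.0231
time: 13.62
ee_pos: [0.4808, 0.0114, 0.1909]
eef_rot: [0.725, -0.689, 0.001, -0.0]
ft_force: [0.5, -0.1, -4.2]
width: 0.0235
(array([-0.0875, -0.218 ,  0.0011]), array([-0.0005, -0.0002,  0.0957]))
```

```bash
python3 -m crank '[{"x":-0.007,"y":-0.018,"z":0,"ax":0,"ay":0,"az":0.01,"claw":1},{"x":-0.018,"y":-0.045,"z":0,"ax":0,"ay":0,"az":0.025,"claw":1},{"x":-0.031,"y":-0.077,"z":0,"ax":0,"ay":0,"az":0.045,"claw":1},{"x":-0.044,"y":-0.11,"z":0,"ax":0,"ay":0,"az":0.065,"claw":1},{"x":-0.057,"y":-0.142,"z":0,"ax":0,"ay":0,"az":0.08,"claw":1}]' 25
python3 - <<'E'
from h import *
print(delta([.694,.110,.19],np.radians(-98)))
E
```

```text
time: 14.03
ee_pos: [0.6204, 0.0757, 0.1883]
eef_rot: [-0.667, 0.745, 0.0, -0.001]
ft_force: [0.6, -0.3, -2.8]
width: 0.0238
(array([-0.0422, -0.0693, -0.0019]), array([ 0.001 , -0.0006,  0.014 ]))
```

```bash
python3 -m crank '[{"x":-0.015,"y":-0.026,"z":0,"ax":0,"ay":0,"az":0.008,"claw":1},{"x":-0.028,"y":-0.047,"z":0,"ax":0,"ay":0,"az":0.0155,"claw":1},{"x":-0.037,"y":-0.061,"z":0,"ax":0,"ay":0,"az":0.0155,"claw":1},{"x":-0.0422,"y":-0.07,"z":0.01,"ax":0,"ay":0,"az":0.0155,"claw":1},{"x":-0.0422,"y":-0.07,"z":0.025,"ax":0,"ay":0,"az":0.0155,"claw":1}]' 25
python3 -m crank '[{"x":0,"y":0,"z":0.015,"ax":0,"ay":0,"az":0,"claw":1},{"x":0,"y":0,"z":0.03,"ax":0,"ay":0,"az":0,"claw":1},{"x":0,"y":0,"z":0.042,"ax":0,"ay":0,"az":0,"claw":1},{"x":0,"y":0,"z":0.05,"ax":0,"ay":0,"az":0,"claw":1},{"x":0,"y":0,"z":0.054,"ax":0,"ay":0,"az":0,"claw":1}]' 25
python3 -m crank '[{"x":0,"y":0,"z":0.001,"ax":0,"ay":0,"az":0,"claw":1},{"x":0,"y":0,"z":0.002,"ax":0,"ay":0,"az":0,"claw":1},{"x":0,"y":0,"z":0.003,"ax":0,"ay":0,"az":0,"claw":1},{"x":0,"y":0,"z":0.004,"ax":0,"ay":0,"az":0,"claw":1},{"x":0,"y":0,"z":0.004,"ax":0,"ay":0,"az":0,"claw":1}]' 25
python3 - <<'E'
from h import *
print(delta([.694,.110,.1015],np.radians(-98)))
E
```

```text
time: 14.45
ee_pos: [0.695, 0.1121, 0.1637]
eef_rot: [-0.657, 0.754, 0.001, 0.0]
ft_force: [1.2, 0.3, -3.2]
width: 0.0236
time: 14.87
ee_pos: [0.6928, 0.1099, 0.109]
eef_rot: [-0.656, 0.755, 0.001, -0.001]
ft_force: [0.4, -0.3, -4.1]
width: 0.0237
time: 15.28
ee_pos: [0.6938, 0.1103, 0.1075]
eef_rot: [-0.656, 0.755, -0.0, 0.0]
ft_force: [0.1, -1.1, -3.9]
width: 0.0236
(array([ 0.0003, -0.0002,  0.006 ]), array([-0.0003,  0.    ,  0.0003]))
```

```bash
python3 -m crank '[{"x":0,"y":0,"z":0.001,"ax":0,"ay":0,"az":0,"claw":1},{"x":0,"y":0,"z":0.002,"ax":0,"ay":0,"az":0,"claw":1},{"x":0,"y":0,"z":0.003,"ax":0,"ay":0,"az":0,"claw":1},{"x":0,"y":0,"z":0.004,"ax":0,"ay":0,"az":0,"claw":1},{"x":0,"y":0,"z":0.0045,"ax":0,"ay":0,"az":0,"claw":1}]' 25
python3 -m crank '[{"x":0,"y":0,"z":0.0003,"ax":0,"ay":0,"az":0,"claw":1},{"x":0,"y":0,"z":0.0006,"ax":0,"ay":0,"az":0,"claw":1},{"x":0,"y":0,"z":0.0008,"ax":0,"ay":0,"az":0,"claw":1},{"x":0,"y":0,"z":0.001,"ax":0,"ay":0,"az":0,"claw":1},{"x":0,"y":0,"z":0.001,"ax":0,"ay":0,"az":0,"claw":1}]' 25
```

```text
time: 15.7
ee_pos: [0.6942, 0.1102, 0.1037]
eef_rot: [-0.656, 0.755, -0.001, 0.001]
ft_force: [-2.0, -1.2, 6.1]
width: 0.0233
time: 16.12
ee_pos: [0.6946, 0.1101, 0.1037]
eef_rot: [-0.656, 0.755, -0.001, 0.001]
ft_force: [-1.9, -2.8, 9.3]
width: 0.0234
```

```bash
python3 -m crank '[{"x":0,"y":0,"z":-0.001,"ax":0,"ay":0,"az":0,"claw":0.42},{"x":0,"y":0,"z":-0.001,"ax":0,"ay":0,"az":0,"claw":0.35},{"x":0,"y":0,"z":-0.001,"ax":0,"ay":0,"az":0,"claw":0.2},{"x":0,"y":0,"z":-0.001,"ax":0,"ay":0,"az":0,"claw":0},{"x":0,"y":0,"z":-0.001,"ax":0,"ay":0,"az":0,"claw":-0.1}]' 25
python3 -m crank '[{"x":0,"y":0,"z":0,"ax":0,"ay":0,"az":0,"claw":-0.1},{"x":0,"y":0,"z":-0.015,"ax":0,"ay":0,"az":0,"claw":-0.1},{"x":0,"y":0,"z":-0.035,"ax":0,"ay":0,"az":0,"claw":-0.1},{"x":0,"y":0,"z":-0.06,"ax":0,"ay":0,"az":0,"claw":-0.1},{"x":0,"y":0,"z":-0.09,"ax":0,"ay":0,"az":0,"claw":-0.1}]' 25
python3 - <<'E'
from h import *
print(delta([.480,.011,.20],np.radians(-87)))
c=camera("wrist");cv2.imwrite("pics/w5.png",c["color"])
E
```

```text
time: 16.53
ee_pos: [0.6935, 0.1103, 0.1024]
eef_rot: [-0.656, 0.754, 0.0, -0.0]
ft_force: [0.3, 0.6, -0.7]
width: 0.0407
time: 16.95
ee_pos: [0.6928, 0.11, 0.1922]
eef_rot: [-0.656, 0.754, 0.001, -0.001]
ft_force: [-0.2, -0.3, 0.5]
width: 0.0478
(array([ 0.1275,  0.1971, -0.0072]), array([ 0.0012, -0.0003, -0.0956]))
```

View pics/w5.png

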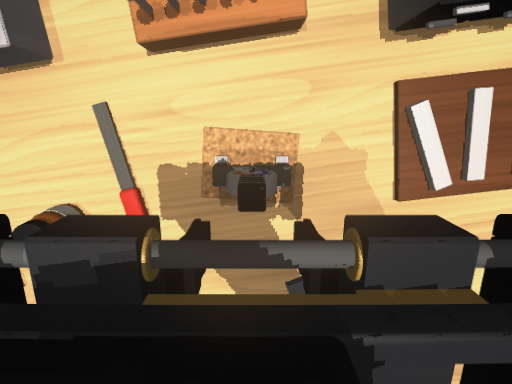

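The gauge stands upright on the pad: its feet are at (221,160) and (282,160), inside the pad's 203–298 columns. Now the bar.

```bash
python3 -m crank '[{"x":0.02,"y":0.031,"z":0,"ax":0,"ay":0,"az":-0.02,"claw":-0.1},{"x":0.04,"y":0.062,"z":0,"ax":0,"ay":0,"az":-0.04,"claw":-0.1},{"x":0.06,"y":0.093,"z":0,"ax":0,"ay":0,"az":-0.06,"claw":-0.1},{"x":0.08,"y":0.124,"z":0,"ax":0,"ay":0,"az":-0.08,"claw":-0.1},{"x":0.1,"y":0.155,"z":0,"ax":0,"ay":0,"az":-0.0956,"claw":-0.1}]' 30
python3 - <<'E'
from h import *
print(delta([.480,.011,.1],np.radians(-87)))
c=camera("wrist");V=c["color"].min(2)
ys,xs=np.nonzero(V[80:215,200:320]>215)
P=onz(c,np.c_[xs+200,ys+80],.026)[:,:2]
P=P[(abs(P[:,0]-.48)<.065)&(abs(P[:,1]-.01)<.04)]
q=cv2.minAreaRect((P*1000).astype(np.float32));print(q,P.min(0),P.max(0))
cv2.imwrite("pics/w6.png",c["color"])
E
```

```text
time: 17.42
ee_pos: [0.5246, 0.0321, 0.1919]
eef_rot: [0.726, -0.688, -0.0, 0.0]
ft_force: [-0.2, -0.7, 1.0]
width: 0.0477
(array([0.0186, 0.0456, 0.092 ]), array([ 0.0002, -0.0001,  0.0007]))Traceback (most recent call last):
  File "<stdin>", line 5, in <module>
  File "h.py", line 12, in onz
    d=ray(c,uv);e=np.array(c["eye"]);return e+d*((z-e[2])/d[:,2])[:,None]
  File "h.py", line 9, in ray
    p=cv2.undistortPoints(np.array(uv,float).reshape(-1,1,2),K(c),np.array(c["D"],float)).reshape(-1,2)
      ~~~~~~~~~~~~~~~~~~~^^^^^^^^^^^^^^^^^^^^^^^^^^^^^^^^^^^^^^^^^^^^^^^^^^^^^^^^^^^^^^^^
cv2.error: OpenCV(4.12.0) /io/opencv/modules/calib3d/src/undistort.dispatch.cpp:347: error: (-215:Assertion failed) CV_IS_MAT(_src) && CV_IS_MAT(_dst) && (_src->rows == 1 || _src->cols == 1) && (_dst->rows == 1 || _dst->cols == 1) && _src->cols + _src->rows - 1 == _dst->rows + _dst->cols - 1 && (CV_MAT_TYPE(_src->type) == CV_32FC2 || CV_MAT_TYPE(_src->type) == CV_64FC2) && (CV_MAT_TYPE(_dst->type) == CV_32FC2 || CV_MAT_TYPE(_dst->type) == CV_64FC2) in function 'cvUndistortPointsInternal'
```

```bash
python3 -m crank '[{"x":0.008,"y":0.02,"z":0,"ax":0,"ay":0,"az":0,"claw":-0.1},{"x":0.015,"y":0.036,"z":0,"ax":0,"ay":0,"az":0,"claw":-0.1},{"x":0.0186,"y":0.0456,"z":0,"ax":0,"ay":0,"az":0,"claw":-0.1},{"x":0.0186,"y":0.0456,"z":0.015,"ax":0,"ay":0,"az":0,"claw":-0.1},{"x":0.0186,"y":0.0456,"z":0.03,"ax":0,"ay":0,"az":0,"claw":-0.1}]' 30
python3 - <<'E'
from h import *
print(delta([.480,.011,.1],np.radians(-87)))
c=camera("wrist");cv2.imwrite("pics/w6.png",c["color"])
p=proj(c,[[.48,.011,.026],[.53,.0136,.026]]);print(p)
E
```

```text
time: 17.88
ee_pos: [0.482, 0.0111, 0.1631]
eef_rot: [0.725, -0.689, 0.002, -0.0]
ft_force: [0.3, 0.7, 0.5]
width: 0.0479
(array([-0.0001,  0.0022,  0.0631]), array([-0.0013, -0.0009, -0.0007]))
[[252.17259435 180.85014263]
 [252.22419368 135.59489413]]
```

View pics/w6.png

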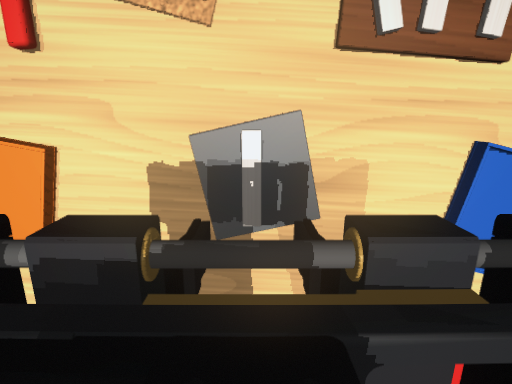

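The bar is at cols 242–262, rows 130–225, and its centre line at col 252 matches my prediction. I'll descend.

```bash
python3 -m crank '[{"x":0,"y":0,"z":0.03,"ax":0,"ay":0,"az":0,"claw":-0.1},{"x":0,"y":0,"z":0.065,"ax":0,"ay":0,"az":0,"claw":-0.1},{"x":0,"y":0,"z":0.1,"ax":0,"ay":0,"az":0,"claw":-0.1},{"x":0,"y":0,"z":0.125,"ax":0,"ay":0,"az":0,"claw":-0.1},{"x":0,"y":0,"z":0.135,"ax":0,"ay":0,"az":0,"claw":-0.1}]' 30
python3 -m crank '[{"x":0,"y":0,"z":0.003,"ax":0,"ay":0,"az":0,"claw":-0.1},{"x":0,"y":0,"z":0.006,"ax":0,"ay":0,"az":0,"claw":-0.1},{"x":0,"y":0,"z":0.008,"ax":0,"ay":0,"az":0,"claw":-0.1},{"x":0,"y":0,"z":0.008,"ax":0,"ay":0,"az":0,"claw":-0.1},{"x":0,"y":0,"z":0.008,"ax":0,"ay":0,"az":0,"claw":-0.1}]' 30
```

```text
time: 18.35
ee_pos: [0.4796, 0.0118, 0.0246]
eef_rot: [0.725, -0.688, -0.002, 0.001]
ft_force: [-0.9, -0.4, 0.3]
width: 0.048
time: 18.77
ee_pos: [0.4825, 0.0116, 0.0207]
eef_rot: [0.725, -0.688, 0.001, -0.0]
ft_force: [-0.4, 0.2, 0.5]
width: 0.0477
```

```bash
python3 -m crank '[{"x":0,"y":0,"z":0.002,"ax":0,"ay":0,"az":0,"claw":-0.1},{"x":0,"y":0,"z":0.004,"ax":0,"ay":0,"az":0,"claw":-0.1},{"x":0,"y":0,"z":0.005,"ax":0,"ay":0,"az":0,"claw":0},{"x":0,"y":0,"z":0.005,"ax":0,"ay":0,"az":0,"claw":0.2},{"x":0,"y":0,"z":0.005,"ax":0,"ay":0,"az":0,"claw":0.4}]' 30
python3 -m crank '[{"x":0,"y":0,"z":0,"ax":0,"ay":0,"az":0,"claw":0.5},{"x":0,"y":0,"z":0,"ax":0,"ay":0,"az":0,"claw":1},{"x":0,"y":0,"z":0,"ax":0,"ay":0,"az":0,"claw":1},{"x":0,"y":0,"z":0,"ax":0,"ay":0,"az":0,"claw":1},{"x":0,"y":0,"z":0,"ax":0,"ay":0,"az":0,"claw":1}]' 30
python3 -m crank '[{"x":0,"y":0,"z":0,"ax":0,"ay":0,"az":0,"claw":1},{"x":0,"y":0,"z":0,"ax":0,"ay":0,"az":0,"claw":1},{"x":0,"y":0,"z":-0.005,"ax":0,"ay":0,"az":0,"claw":1},{"x":0,"y":0,"z":-0.015,"ax":0,"ay":0,"az":0,"claw":1},{"x":0,"y":0,"z":-0.03,"ax":0,"ay":0,"az":0,"claw":1}]' 30
python3 -m crank '[{"x":0,"y":0,"z":-0.02,"ax":0,"ay":0,"az":0,"claw":1},{"x":0,"y":0,"z":-0.04,"ax":0,"ay":0,"az":0,"claw":1},{"x":0,"y":0,"z":-0.055,"ax":0,"ay":0,"az":0,"claw":1},{"x":0,"y":0,"z":-0.06,"ax":0,"ay":0,"az":0,"claw":1},{"x":0,"y":0,"z":-0.06,"ax":0,"ay":0,"az":0,"claw":1}]' 30
python3 - <<'E'
from h import *
print(delta([.4357,.3074,.105],np.radians(-97.6)))
E
```

```text
time: 19.18
ee_pos: [0.4816, 0.0117, 0.0146]
eef_rot: [0.725, -0.688, -0.0, 0.0]
ft_force: [-0.2, -0.3, 0.0]
width: 0.0374
time: 19.6
ee_pos: [0.4817, 0.0117, 0.0147]
eef_rot: [0.725, -0.688, 0.0, -0.0]
ft_force: [-0.4, -0.2, 0.5]
width: 0.0052
time: 20.02
ee_pos: [0.481, 0.0119, 0.0449]
eef_rot: [0.725, -0.688, -0.001, 0.0]
ft_force: [0.1, -0.8, 0.5]
width: 0.0004
time: 20.43
ee_pos: [0.4827, 0.0117, 0.1063]
eef_rot: [0.725, -0.688, 0.001, -0.001]
ft_force: [-0.8, -0.7, 0.2]
width: 0.0003
(array([-0.2977,  0.0315,  0.0009]), array([-0.0015, -0.0004,  0.0924]))
```

The fingers shut to 0, so the grasp missed. Looking again.

```bash
python3 - <<'E'
from h import *
c=camera("wrist");s=camera("side")
o=np.hstack([cv2.resize(c["color"][90:260,150:350],(420,357)),cv2.resize(s["color"][180:260,215:300],(379,357),interpolation=cv2.INTER_CUBIC)])
cv2.imwrite("pics/w7.png",o)
E
```

```text
(no output)
```

View pics/w7.png

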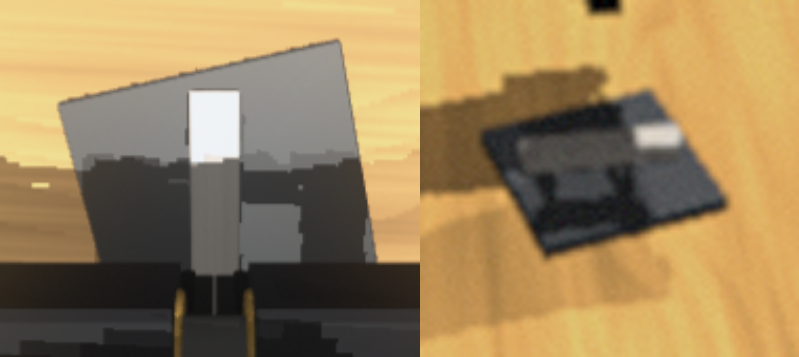

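```bash
python3 - <<'E'
from h import *
np.set_printoptions(precision=4,suppress=True)
s=camera("side");c=camera("wrist");st=r.read_state();p=st["ee_pos"];print(p,st["width"])
for dz in(0,.01,.02,.03):print(dz,proj(s,[p+[0,0,dz]]),proj(c,[p+[0,0,dz]]))
im=s["color"];print(im[160:200:2,254:262:3].max(2).T)
cv2.imwrite("pics/w8.png",cv2.resize(np.hstack([im[130:210,215:305],c["color"][180:260,205:305]]),None,fx=4,fy=4,interpolation=cv2.INTER_CUBIC))
w=c["color"].max(2);print(w[195:250:3,247:258:2].T)
E
```

```text
[0.481  0.0117 0.1037] 0.0004875500640636613
0 [[255.0255 190.0512]] [[252.8718 218.2965]]
0.01 [[255.0505 187.2669]] [[252.9384 223.2924]]
0.02 [[255.0756 184.4548]] [[253.012  228.8087]]
0.03 [[255.1009 181.6146]] [[253.0936 234.9311]]
[[ 32  36  40  46  31  26  15  15   9  15  12  59 214 225 225 224 225 210
  132 124]
 [ 32  37  39  36  23  18   7  15  10   8   4  82 225 225 224 226 226 224
  223 226]
 [ 39  37  44  48  18  13   9  12   7 116 183 187 226 224 225 222 225 225
  224 225]]
[[105 105 105 104 103 103 102 102 102  24  22  22  21  21  18  31  40  42
   44]
 [106 106 105 104 104 104 104 102 103  22  22  21  22  20  20  32  39  42
   44]
 [106 105 106 104 104 104 103 102 102  56  55  55  55  54  53  41  39  43
   44]
 [105 105 105 105 104 104 102 103 103  33  32  31  31  31  30  34  39  43
   44]
 [105 104 104 103 104 104 103 103 102  24  21  21  20  19  19  32  40  42
   44]
 [103 102 102 102 102 101 100 100 100  24  23  22  21  20  20  32  40  43
   44]]
```

View pics/w8.png

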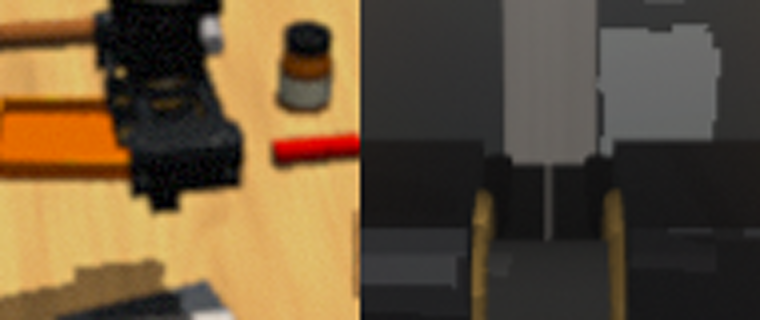

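The side view puts the shut tips at row ~182, and the reported TCP projects to row 190. So the real fingertips are about 20–27 mm above the reported TCP, and they closed above the bar, which is undisturbed. I'll reopen and feel downward lower.

```bash
python3 -m crank '[{"x":0,"y":0,"z":0,"ax":0,"ay":0,"az":0,"claw":-0.1},{"x":0,"y":0,"z":0,"ax":0,"ay":0,"az":0,"claw":-0.1},{"x":0,"y":0,"z":0,"ax":0,"ay":0,"az":0,"claw":-0.1},{"x":0,"y":0,"z":0,"ax":0,"ay":0,"az":0,"claw":-0.1},{"x":0,"y":0,"z":0,"ax":0,"ay":0,"az":0,"claw":-0.1}]' 10
python3 -m crank '[{"x":0,"y":0,"z":0.02,"ax":0,"ay":0,"az":0,"claw":-0.1},{"x":0,"y":0,"z":0.045,"ax":0,"ay":0,"az":0,"claw":-0.1},{"x":0,"y":0,"z":0.07,"ax":0,"ay":0,"az":0,"claw":-0.1},{"x":0,"y":0,"z":0.085,"ax":0,"ay":0,"az":0,"claw":-0.1},{"x":0,"y":0,"z":0.09,"ax":0,"ay":0,"az":0,"claw":-0.1}]' 10
python3 -m crank '[{"x":0,"y":0,"z":0.002,"ax":0,"ay":0,"az":0,"claw":-0.1},{"x":0,"y":0,"z":0.004,"ax":0,"ay":0,"az":0,"claw":-0.1},{"x":0,"y":0,"z":0.006,"ax":0,"ay":0,"az":0,"claw":-0.1},{"x":0,"y":0,"z":0.008,"ax":0,"ay":0,"az":0,"claw":-0.1},{"x":0,"y":0,"z":0.009,"ax":0,"ay":0,"az":0,"claw":-0.1}]' 10
python3 -m crank '[{"x":0,"y":0,"z":0.001,"ax":0,"ay":0,"az":0,"claw":-0.1},{"x":0,"y":0,"z":0.002,"ax":0,"ay":0,"az":0,"claw":-0.1},{"x":0,"y":0,"z":0.003,"ax":0,"ay":0,"az":0,"claw":-0.1},{"x":0,"y":0,"z":0.004,"ax":0,"ay":0,"az":0,"claw":-0.1},{"x":0,"y":0,"z":0.004,"ax":0,"ay":0,"az":0,"claw":-0.1}]' 10
```

```text
time: 21.05
ee_pos: [0.4816, 0.0118, 0.1045]
eef_rot: [0.725, -0.688, -0.0, 0.0]
ft_force: [0.3, -0.1, -0.3]
width: 0.026
time: 21.47
ee_pos: [0.48, 0.0117, 0.0123]
eef_rot: [0.725, -0.688, -0.001, 0.001]
ft_force: [-0.7, 0.3, 0.6]
width: 0.0466
time: 21.88
ee_pos: [0.4821, 0.0116, 0.0061]
eef_rot: [0.725, -0.688, 0.001, -0.0]
ft_force: [-0.5, -0.2, 0.2]
width: 0.048
time: 22.3
ee_pos: [0.4816, 0.0117, 0.0015]
eef_rot: [0.725, -0.688, -0.0, 0.0]
ft_force: [-0.2, -0.4, -1.0]
width: 0.048
```

```bash
python3 -m crank '[{"x":0,"y":0,"z":0.001,"ax":0,"ay":0,"az":0,"claw":-0.1},{"x":0,"y":0,"z":0.002,"ax":0,"ay":0,"az":0,"claw":-0.1},{"x":0,"y":0,"z":0.003,"ax":0,"ay":0,"az":0,"claw":-0.1},{"x":0,"y":0,"z":0.004,"ax":0,"ay":0,"az":0,"claw":-0.1},{"x":0,"y":0,"z":0.004,"ax":0,"ay":0,"az":0,"claw":-0.1}]' 10
python3 - <<'E'
from h import *
s=camera("side");c=camera("wrist")
cv2.imwrite("pics/w9.png",cv2.resize(np.hstack([s["color"][180:255,215:305],c["color"][175:250,200:305]]),None,fx=4,fy=4,interpolation=cv2.INTER_CUBIC))
E
```

```text
time: 22.72
ee_pos: [0.4815, 0.0117, -0.0026]
eef_rot: [0.725, -0.688, -0.0, 0.0]
ft_force: [-0.5, 0.1, 0.4]
width: 0.0481
```

```bash
python3 -m crank '[{"x":0,"y":0,"z":0.001,"ax":0,"ay":0,"az":0,"claw":-0.1},{"x":0,"y":0,"z":0.002,"ax":0,"ay":0,"az":0,"claw":-0.1},{"x":0,"y":0,"z":0.003,"ax":0,"ay":0,"az":0,"claw":-0.1},{"x":0,"y":0,"z":0.003,"ax":0,"ay":0,"az":0,"claw":-0.1},{"x":0,"y":0,"z":0.003,"ax":0,"ay":0,"az":0,"claw":-0.1}]' 10
```

```text
time: 23.23
ee_pos: [0.4816, 0.0117, -0.0054]
eef_rot: [0.725, -0.688, -0.0, 0.0]
ft_force: [0.1, -0.1, 0.4]
width: 0.0478
```

```bash
python3 -m crank '[{"x":0,"y":0,"z":0,"ax":0,"ay":0,"az":0,"claw":0.1},{"x":0,"y":0,"z":0,"ax":0,"ay":0,"az":0,"claw":0.3},{"x":0,"y":0,"z":0,"ax":0,"ay":0,"az":0,"claw":0.45},{"x":0,"y":0,"z":0,"ax":0,"ay":0,"az":0,"claw":0.55},{"x":0,"y":0,"z":0,"ax":0,"ay":0,"az":0,"claw":0.6}]' 10
python3 -m crank '[{"x":0,"y":0,"z":0,"ax":0,"ay":0,"az":0,"claw":0.6},{"x":0,"y":0,"z":0,"ax":0,"ay":0,"az":0,"claw":0.6},{"x":0,"y":0,"z":0,"ax":0,"ay":0,"az":0,"claw":0.6},{"x":0,"y":0,"z":0,"ax":0,"ay":0,"az":0,"claw":0.6},{"x":0,"y":0,"z":0,"ax":0,"ay":0,"az":0,"claw":0.6}]' 10
```

```text
time: 23.65
ee_pos: [0.4817, 0.0117, -0.0053]
eef_rot: [0.725, -0.688, 0.0, 0.0]
ft_force: [0.0, -0.4, 0.5]
width: 0.0226
time: 24.07
ee_pos: [0.4817, 0.0116, -0.0053]
eef_rot: [0.725, -0.688, 0.0, 0.0]
ft_force: [-0.2, -0.6, 0.6]
width: 0.0211
```

It stopped on the bar at 22 mm. I'll reopen and probe down for the block so I know the overlap.

```bash
python3 -m crank '[{"x":0,"y":0,"z":0,"ax":0,"ay":0,"az":0,"claw":0.2},{"x":0,"y":0,"z":0,"ax":0,"ay":0,"az":0,"claw":0.2},{"x":0,"y":0,"z":0.0007,"ax":0,"ay":0,"az":0,"claw":0.2},{"x":0,"y":0,"z":0.0014,"ax":0,"ay":0,"az":0,"claw":0.2},{"x":0,"y":0,"z":0.002,"ax":0,"ay":0,"az":0,"claw":0.2}]' 10
python3 -m crank '[{"x":0,"y":0,"z":0.0005,"ax":0,"ay":0,"az":0,"claw":0.2},{"x":0,"y":0,"z":0.001,"ax":0,"ay":0,"az":0,"claw":0.2},{"x":0,"y":0,"z":0.0015,"ax":0,"ay":0,"az":0,"claw":0.2},{"x":0,"y":0,"z":0.0015,"ax":0,"ay":0,"az":0,"claw":0.2},{"x":0,"y":0,"z":0.0015,"ax":0,"ay":0,"az":0,"claw":0.2}]' 10
```

```text
time: 24.48
ee_pos: [0.4816, 0.0118, -0.0075]
eef_rot: [0.725, -0.688, -0.0, 0.0]
ft_force: [0.6, -0.5, -0.1]
width: 0.0342
time: 24.9
ee_pos: [0.4817, 0.0117, -0.0089]
eef_rot: [0.725, -0.688, 0.0, 0.0]
ft_force: [-0.4, 0.6, 0.1]
width: 0.035
```

```bash
python3 -m crank '[{"x":0,"y":0,"z":0,"ax":0,"ay":0,"az":0,"claw":0.35},{"x":0,"y":0,"z":0,"ax":0,"ay":0,"az":0,"claw":0.5},{"x":0,"y":0,"z":0,"ax":0,"ay":0,"az":0,"claw":0.8},{"x":0,"y":0,"z":0,"ax":0,"ay":0,"az":0,"claw":1},{"x":0,"y":0,"z":0,"ax":0,"ay":0,"az":0,"claw":1}]' 30
python3 -m crank '[{"x":0,"y":0,"z":0,"ax":0,"ay":0,"az":0,"claw":1},{"x":0,"y":0,"z":0,"ax":0,"ay":0,"az":0,"claw":1},{"x":0,"y":0,"z":-0.002,"ax":0,"ay":0,"az":0,"claw":1},{"x":0,"y":0,"z":-0.006,"ax":0,"ay":0,"az":0,"claw":1},{"x":0,"y":0,"z":-0.01,"ax":0,"ay":0,"az":0,"claw":1}]' 30
```

```text
time: 25.32
ee_pos: [0.4817, 0.0117, -0.0088]
eef_rot: [0.725, -0.688, 0.0, 0.0]
ft_force: [-0.7, -0.8, 0.4]
width: 0.0213
time: 25.73
ee_pos: [0.4813, 0.0118, 0.0012]
eef_rot: [0.725, -0.688, -0.0, 0.0]
ft_force: [-0.2, 0.4, -3.5]
width: 0.0212
```

```bash
python3 -m crank '[{"x":0,"y":0,"z":-0.015,"ax":0,"ay":0,"az":0,"claw":1},{"x":0,"y":0,"z":-0.035,"ax":0,"ay":0,"az":0,"claw":1},{"x":0,"y":0,"z":-0.05,"ax":0,"ay":0,"az":0,"claw":1},{"x":0,"y":0,"z":-0.06,"ax":0,"ay":0,"az":0,"claw":1},{"x":0,"y":0,"z":-0.06,"ax":0,"ay":0,"az":0,"claw":1}]' 30
python3 - <<'E'
from h import *
print(r.read_state()["ft_force"],delta([.4357,.3074,.06],np.radians(-97.6)))
E
```

```text
time: 26.15
ee_pos: [0.483, 0.0117, 0.0632]
eef_rot: [0.725, -0.688, 0.001, -0.001]
ft_force: [0.4, 1.5, -2.5]
width: 0.0212
[ 0.41776432  1.49923699 -2.53926279] (array([-0.2978,  0.0319,  0.0028]), array([-0.0017, -0.0003,  0.0924]))
```

```bash
python3 -m crank '[{"x":-0.015,"y":0.0015,"z":0,"ax":0,"ay":0,"az":0.008,"claw":1},{"x":-0.04,"y":0.004,"z":0,"ax":0,"ay":0,"az":0.02,"claw":1},{"x":-0.075,"y":0.008,"z":0,"ax":0,"ay":0,"az":0.04,"claw":1},{"x":-0.11,"y":0.012,"z":0,"ax":0,"ay":0,"az":0.06,"claw":1},{"x":-0.145,"y":0.0155,"z":0,"ax":0,"ay":0,"az":0.08,"claw":1}]' 30
python3 - <<'E'
from h import *
print(delta([.4357,.3074,.06],np.radians(-97.6)))
E
```

```text
time: 26.57
ee_pos: [0.4577, 0.1567, 0.0604]
eef_rot: [-0.667, 0.745, 0.0, -0.0]
ft_force: [1.7, -0.2, -3.7]
width: 0.0214
(array([-0.1474,  0.0385,  0.0003]), array([ 0.0003, -0.0003,  0.0109]))
```

```bash
python3 -m crank '[{"x":-0.035,"y":0.009,"z":0,"ax":0,"ay":0,"az":0.006,"claw":1},{"x":-0.075,"y":0.019,"z":0,"ax":0,"ay":0,"az":0.011,"claw":1},{"x":-0.11,"y":0.028,"z":0,"ax":0,"ay":0,"az":0.011,"claw":1},{"x":-0.135,"y":0.035,"z":0,"ax":0,"ay":0,"az":0.011,"claw":1},{"x":-0.147,"y":0.0385,"z":0,"ax":0,"ay":0,"az":0.011,"claw":1}]' 30
python3 -m crank '[{"x":0,"y":0,"z":0.005,"ax":0,"ay":0,"az":0,"claw":1},{"x":0,"y":0,"z":0.01,"ax":0,"ay":0,"az":0,"claw":1},{"x":0,"y":0,"z":0.015,"ax":0,"ay":0,"az":0,"claw":1},{"x":0,"y":0,"z":0.018,"ax":0,"ay":0,"az":0,"claw":1},{"x":0,"y":0,"z":0.02,"ax":0,"ay":0,"az":0,"claw":1}]' 30
python3 - <<'E'
from h import *
print(delta([.4357,.3074,-.0169],np.radians(-97.6)))
# tray check from the side view
c=camera("side");h=cv2.cvtColor(c["color"],cv2.COLOR_BGR2HSV)
m=((h[...,0]<16)&(h[...,1]>200)&(h[...,2]>110)).astype(np.uint8);M=np.zeros_like(m);M[145:185,195:270]=m[145:185,195:270]
k=max(cv2.findContours(M,cv2.RETR_EXTERNAL,cv2.CHAIN_APPROX_NONE)[0],key=cv2.contourArea).reshape(-1,2)
print("side tray bbox px",k.min(0),k.max(0))
T=np.array([.4357,.3074]);y=np.radians(-7.6);Q=np.array([[np.cos(y),-np.sin(y)],[np.sin(y),np.cos(y)]])
C=np.array([[*(T+Q@[a,b]),.022] for a in(-.075,.075) for b in(-.055,.055)]);print(proj(c,C).round(0))
E
```

```text
time: 26.98
ee_pos: [0.4339, 0.31, 0.0601]
eef_rot: [-0.661, 0.75, 0.001, -0.0]
ft_force: [-0.2, 0.5, -3.9]
width: 0.0212
time: 27.4
ee_pos: [0.4363, 0.3044, 0.0401]
eef_rot: [-0.659, 0.752, -0.0, -0.001]
ft_force: [0.0, 0.0, -3.3]
width: 0.0215
(array([-0.003 ,  0.0009,  0.057 ]), array([ 0.0004, -0.0007,  0.0005]))
side tray bbox px [238 155] [254 171]
[[211. 169.]
 [214. 153.]
 [253. 170.]
 [254. 153.]]
```

The tray position also agrees in the side view (right edge col 254). Lowering gently.

```bash
python3 -m crank '[{"x":-0.002,"y":0,"z":0.012,"ax":0,"ay":0,"az":0,"claw":1},{"x":-0.002,"y":0,"z":0.025,"ax":0,"ay":0,"az":0,"claw":1},{"x":-0.002,"y":0,"z":0.037,"ax":0,"ay":0,"az":0,"claw":1},{"x":-0.002,"y":0,"z":0.046,"ax":0,"ay":0,"az":0,"claw":1},{"x":-0.002,"y":0,"z":0.05,"ax":0,"ay":0,"az":0,"claw":1}]' 30
python3 -m crank '[{"x":0,"y":0,"z":0.001,"ax":0,"ay":0,"az":0,"claw":1},{"x":0,"y":0,"z":0.002,"ax":0,"ay":0,"az":0,"claw":1},{"x":0,"y":0,"z":0.003,"ax":0,"ay":0,"az":0,"claw":1},{"x":0,"y":0,"z":0.004,"ax":0,"ay":0,"az":0,"claw":1},{"x":0,"y":0,"z":0.004,"ax":0,"ay":0,"az":0,"claw":1}]' 30
python3 -m crank '[{"x":0,"y":0,"z":0.0005,"ax":0,"ay":0,"az":0,"claw":1},{"x":0,"y":0,"z":0.001,"ax":0,"ay":0,"az":0,"claw":1},{"x":0,"y":0,"z":0.0015,"ax":0,"ay":0,"az":0,"claw":1},{"x":0,"y":0,"z":0.0015,"ax":0,"ay":0,"az":0,"claw":1},{"x":0,"y":0,"z":0.0015,"ax":0,"ay":0,"az":0,"claw":1}]' 30
```

```text
time: 27.87
ee_pos: [0.4361, 0.3071, -0.0101]
eef_rot: [-0.659, 0.752, 0.0, -0.001]
ft_force: [-0.1, -0.3, -3.3]
width: 0.0212
time: 28.28
ee_pos: [0.4366, 0.3081, -0.0127]
eef_rot: [-0.66, 0.752, -0.0, 0.0]
ft_force: [0.3, -0.1, -2.9]
width: 0.0217
time: 28.7
ee_pos: [0.4364, 0.308, -0.0144]
eef_rot: [-0.66, 0.751, -0.0, -0.0]
ft_force: [-1.1, 0.7, -3.4]
width: 0.0208
```

```bash
python3 -m crank '[{"x":0,"y":0,"z":0.0005,"ax":0,"ay":0,"az":0,"claw":1},{"x":0,"y":0,"z":0.001,"ax":0,"ay":0,"az":0,"claw":1},{"x":0,"y":0,"z":0.0015,"ax":0,"ay":0,"az":0,"claw":1},{"x":0,"y":0,"z":0.0015,"ax":0,"ay":0,"az":0,"claw":1},{"x":0,"y":0,"z":0.0015,"ax":0,"ay":0,"az":0,"claw":1}]' 30
python3 -m crank '[{"x":0,"y":0,"z":0.0003,"ax":0,"ay":0,"az":0,"claw":1},{"x":0,"y":0,"z":0.0006,"ax":0,"ay":0,"az":0,"claw":1},{"x":0,"y":0,"z":0.0008,"ax":0,"ay":0,"az":0,"claw":1},{"x":0,"y":0,"z":0.0008,"ax":0,"ay":0,"az":0,"claw":1},{"x":0,"y":0,"z":0.0008,"ax":0,"ay":0,"az":0,"claw":1}]' 30
```

```text
time: 29.12
ee_pos: [0.4364, 0.3079, -0.0159]
eef_rot: [-0.66, 0.751, -0.0, -0.0]
ft_force: [0.3, -0.4, -3.2]
width: 0.0213
time: 29.53
ee_pos: [0.4364, 0.308, -0.0167]
eef_rot: [-0.66, 0.751, -0.0, -0.0]
ft_force: [-1.0, -0.3, -4.0]
width: 0.021
```

```bash
python3 -m crank '[{"x":0,"y":0,"z":0.0003,"ax":0,"ay":0,"az":0,"claw":1},{"x":0,"y":0,"z":0.0006,"ax":0,"ay":0,"az":0,"claw":1},{"x":0,"y":0,"z":0.0008,"ax":0,"ay":0,"az":0,"claw":1},{"x":0,"y":0,"z":0.0008,"ax":0,"ay":0,"az":0,"claw":1},{"x":0,"y":0,"z":0.0008,"ax":0,"ay":0,"az":0,"claw":1}]' 30
python3 - <<'E'
from h import *
print(np.mean([r.read_state()["ft_force"] for _ in range(3)],0))
E
```

```text
time: 29.95
ee_pos: [0.4365, 0.308, -0.0169]
eef_rot: [-0.66, 0.751, -0.0, 0.0]
ft_force: [-4.0, -2.1, 5.5]
width: 0.021
[-3.98777012 -2.05525802  5.4540779 ]
```

Contact is exactly at the expected height. Releasing, then rising.

```bash
python3 -m crank '[{"x":0,"y":0,"z":-0.0006,"ax":0,"ay":0,"az":0,"claw":0.45},{"x":0,"y":0,"z":-0.0006,"ax":0,"ay":0,"az":0,"claw":0.35},{"x":0,"y":0,"z":-0.0006,"ax":0,"ay":0,"az":0,"claw":0.2},{"x":0,"y":0,"z":-0.0006,"ax":0,"ay":0,"az":0,"claw":0.1},{"x":0,"y":0,"z":-0.0006,"ax":0,"ay":0,"az":0,"claw":0}]' 30
python3 -m crank '[{"x":0,"y":0,"z":0,"ax":0,"ay":0,"az":0,"claw":0},{"x":0,"y":0,"z":-0.01,"ax":0,"ay":0,"az":0,"claw":0},{"x":0,"y":0,"z":-0.025,"ax":0,"ay":0,"az":0,"claw":0},{"x":0,"y":0,"z":-0.05,"ax":0,"ay":0,"az":0,"claw":0},{"x":0,"y":0,"z":-0.085,"ax":0,"ay":0,"az":0,"claw":0}]' 30
python3 -m crank '[{"x":0,"y":0,"z":-0.04,"ax":0,"ay":0,"az":0,"claw":0},{"x":0,"y":0,"z":-0.08,"ax":0,"ay":0,"az":0,"claw":0},{"x":0,"y":0,"z":-0.12,"ax":0,"ay":0,"az":0,"claw":0},{"x":0.03,"y":0,"z":-0.15,"ax":0,"ay":0,"az":0,"claw":0},{"x":0.06,"y":0,"z":-0.15,"ax":0,"ay":0,"az":0,"claw":0}]' 30
python3 -m crank '[{"x":0.04,"y":0,"z":0,"ax":0,"ay":0,"az":0,"claw":0},{"x":0.08,"y":0,"z":0,"ax":0,"ay":0,"az":0,"claw":0},{"x":0.12,"y":0,"z":0,"ax":0,"ay":0,"az":0,"claw":0},{"x":0.16,"y":0,"z":0,"ax":0,"ay":0,"az":0,"claw":0},{"x":0.2,"y":0,"z":0,"ax":0,"ay":0,"az":0,"claw":0}]' 30
python3 - <<'E'
from h import *
for n in("top","side","wrist"):
    c=camera(n);im=c["color"];h=cv2.cvtColor(im,cv2.COLOR_BGR2HSV)
    # silver pixels in tray region
    T=np.array([.4357,.3074]);y=np.radians(-7.6);Q=np.array([[np.cos(y),-np.sin(y)],[np.sin(y),np.cos(y)]])
    p=proj(c,[[*(T+Q@np.array(v)),.01] for v in((-.068,-.048),(.068,-.048),(.068,.048),(-.068,.048))])
    M=np.zeros(im.shape[:2],np.uint8);cv2.fillPoly(M,[p.round().astype(int)],1)
    m=((h[...,1]<90)&(h[...,2]>60)&(M>0)).astype(np.uint8)
    k,l,st,_=cv2.connectedComponentsWithStats(m)
    print(n,p.round().tolist(),"px",m.sum())
    if m.sum()>30:
        b=1+st[1:,4].argmax();W=onz(c,np.argwhere(l==b)[:,::-1],.018)[:,:2]*1000
        print(W.mean(0),cv2.minAreaRect(W.astype(np.float32)))
E
```

```text
time: 30.37
ee_pos: [0.4365, 0.3081, -0.0169]
eef_rot: [-0.66, 0.751, -0.0, 0.0]
ft_force: [-0.0, -1.1, 0.2]
width: 0.039
time: 30.78
ee_pos: [0.435, 0.3071, 0.0678]
eef_rot: [-0.66, 0.751, 0.0, -0.002]
ft_force: [0.8, -0.3, 0.3]
width: 0.0433
time: 31.2
ee_pos: [0.43, 0.2513, 0.2251]
eef_rot: [-0.661, 0.75, -0.001, 0.005]
ft_force: [1.1, -0.2, 0.0]
width: 0.0434
time: 31.62
ee_pos: [0.402, 0.0487, 0.2191]
eef_rot: [-0.66, 0.751, -0.0, 0.001]
ft_force: [1.7, -0.4, 0.1]
width: 0.0439
top [[181.0, 231.0], [187.0, 190.0], [158.0, 187.0], [152.0, 227.0]] px 243
[434.92144282 307.86629574] ((435.5743408203125, 307.8611145019531), (23.86788558959961, 110.19696044921875), 82.86910247802734)
side [[213.0, 171.0], [251.0, 171.0], [252.0, 157.0], [215.0, 157.0]] px 176
[436.13775122 297.71984549] ((435.259765625, 297.677978515625), (33.50593566894531, 108.51579284667969), 83.72518157958984)
wrist [[99.0, 218.0], [86.0, 119.0], [14.0, 120.0], [32.0, 218.0]] px 1702
[437.61630388 305.39487421] ((435.6566162109375, 305.4443054199219), (28.9968204498291, 108.7267837524414), 83.14789581298828)
```

```bash
python3 - <<'E'
from h import *
c=camera("top");V=c["color"].max(2).astype(int);a=cv2.imread("pics/top0.png").max(2).astype(int)
u,v=proj(c,[[.694,.11,.14]])[0].round().astype(int)
print("post px",(u,v),"patch max now",V[v-1:v+2,u-1:u+2].max())
for n,(x,y) in dict(board=(313,128),jar=(150,140),file=(182,130),bowl=(383,145),brush=(415,200),hammer=(111,195)).items():
    print(n,np.abs(V[y-22:y+23,x-20:x+21]-a[y-22:y+23,x-20:x+21]).mean().round(1),end="; ")
s=r.read_state();print(s["time"],np.abs(s["joint_vel"]).max())
close_job()
E
```

```text
post px (np.int64(226), np.int64(121)) patch max now 26
board 3.5; jar 3.7; file 3.4; bowl 3.3; brush 3.4; hammer 3.4; 31.8167 0.04097694768823033
the job is handed in; nothing more can be done
```

The bar measured about 14.3 mm, thicker than 12 mm, so I laid it flat in the orange tray for another rolling pass. The job took 31.8 s of the 69 s and has been handed in.

- **Measurement:** I stood the gauge astride the bar with both feet on the block and let go before reading. The needle was just past the 14 mark, in the orange band.
- **Gauge:** I put it back on its cork pad. A picture taken right after release shows it upright with both feet inside the pad. A last check in the top camera found the dark post where it should be.
- **Bar:** The top, side and wrist cameras all place it near the middle of the orange tray, close to parallel with its long side. The estimates differ by about 10 mm in y, with the side view the outlier. I set it down at the expected height with about 5 N of contact force.
- **Other things:** The board with its three bars and the five bystander tools show no visible change from the first picture.

**Failed grasp:** My first try at the bar closed on nothing. The fingertips sit about 20 mm or more above the reported TCP, so they shut above the bar without disturbing it. I felt my way lower and the second grasp held. By then the 12-picture viewing limit was used up, so I confirmed the placing by force and by measurements from the camera images, not by eye.

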